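# Free a plug housing and present its pin face to the inspection camera

## Task

The large black plug housing in the aluminium holder is due for its pin check: swing the holder's keeper bar well aside (90 degrees is ample), lift the housing out and hold it up to the inspection camera, with the middle of its pin face on the lens axis 100 mm in front of the glass, square to the lens and right way up, ridge on top as the camera sees it. Finish there, with the gripper still holding the housing steady in the air. Do not touch the camera or its stand, and leave the other things on the bench where they are.

Things in the scene. Friction and masses are not known exactly. Their poses are not given: they have to be found in the camera images.
- plug_center (a point): Centre (half-way up) of the large black plug housing: block 80 x 36 x 40 mm (x, y, z), about 80 g, loose in the holder's nest, 1.5 mm play; this point then 40 mm above the table. Own x points out of the pin face (36 x 40 mm end, grey insert with 5 x 5 dark holes), z up through the top, which has a 5 mm ridge in its front half. Grip it by the bare long sides, in the middle 50 mm.
- plug_face (a point): Middle of the plug housing's pin face: 40 mm along own x from plug_center, same axes.
- holder: Aluminium assembly holder, fixed: base plate 130 x 116 x 12 mm, nest in the middle with steel corner guides up to 32 mm above the table. Origin at the centre of its underside, on the table; x the way the nested plug's pin face looks, z up.
- keeper (a joint): The holder's keeper, a flat steel bar swivelling level about an upright pivot. 0 = across the top of the plug's rear end, trapping it; grows, clockwise seen from above, as it swings out behind the plug, to a stop at 1.7 rad. From 1.0 rad the plug is free to lift. Starts at 0 to 0.25; light friction (1 N at the knob), stays where it is left.
- keeper_pivot (a point): On the keeper's upright pivot axis, at bar height 66 mm above the table, in the holder's frame at x -32, y +45 mm. Bar 8 mm thick, 14 mm wide; pivot hub 20 mm across, top 76 mm above the table.
- keeper_knob (a point): Centre of the upright round black knob on the keeper's free end: 16 mm across, 28 mm tall (76 to 104 mm above the table, this point at 90 mm), 78 mm from the pivot axis. At joint 0 it lies on the holder's -y side of the pivot. It can be pinched from above or pushed.
- cam_lens (a point): Centre of the front glass of the inspection camera (barrel 30 to 38 mm across and 72 mm long, grey box behind), on a fixed column stand. Own x runs along the optical axis INTO the camera (the camera looks along -x, towards the robot and down at 0.4 rad, about 23 degrees), y level, z up square to x. Height differs from start to start (about 230 to 280 mm).
- cam_focus (a point): The focus point: 100 mm straight in front of the lens (-x of cam_lens, same axes). Rightly presented, the plug's pin face centre is here and the plug's x, y, z run as this point's x, y, z.
- camera_stand: Stand of the inspection camera: foot 110 x 110 x 14 mm, column of 18 mm diameter, 364 mm tall, rising 38 mm behind its middle; fixed. Origin under the foot's middle, on the table; the camera looks to its -x side.
- spare_white: Small white housing 40 x 34 x 22 mm, lying on the mat between the holder and the parts tray; leave alone. Origin under its centre.
- spare_flat: Flat grey housing 36 x 50 x 16 mm, on the mat near the robot; leave alone. Origin under its centre.
- spare_black: Small black housing 46 x 30 x 26 mm, lying loose on the mat; leave alone. Origin under its centre.
- cup: Paper cup, 76 mm across, 85 mm tall, standing; leave alone. Origin under its centre.
- driver: Screwdriver 180 mm long, lying at the left; leave alone.
- tape: Roll of tape 90 mm across, 19 mm tall, lying at the right; leave alone. Origin under its centre.
- meter: Hand meter 150 x 75 x 34 mm, lying at the right; leave alone. Origin under its centre.
Mind the look-alikes: they are no part of the job. Leave any green, purple or red look-alike of the part that bears plug_center alone.

How it is judged:
By the outcome, as a careful person would: the job done as asked, in the order asked, and still so for the second after the job is handed in, while the arm keeps its last pose, push and grip.
It also fails if it takes over 48 s, if anything falls off the work surface, if the arm or the gripper's body presses on something with over 40 N, if the wrist force passes 120 N, or if a joint passes its speed limit or range.

## Robot

A 6-joint arm with a two-finger parallel gripper is mounted at the origin on the work surface. World frame = base frame: x ahead of the robot, y to its left, z up, the work surface at z = 0. Lengths are in m, angles in rad, forces in N, time in s.
With the tool pointing down it reaches from about 0.4 to 0.825 m from the base axis. Payload 7 kg.
Tool frame: the origin (TCP) lies between the finger pads; the fingertips stand 17 mm ahead of it and the grasp point (between the pads) lies 2 mm behind it; x points along the fingers, z is the direction in which the jaws open and shut, and the axes are right-handed (so a half turn about x gives the same grasp; the last joint's range is limited). The gripper opens to 88 mm and grips with 3 to 60 N. Pads are 19 mm wide; open, the fingers measure 130 mm over their backs; the gripper's body (78 mm by 193 mm) begins 47 mm behind the grasp point.
Start: joints at [-0.852, 0.359, 0.012, 0, -1.224, -0.288], TCP at [0.282, -0.613, 0.244] pointing down, gripper open.
Joint ranges: [-3.07, 3.07], [-1.43, 2.12], [-1.02, 1.25], [-3.03, 1.67], [-3.05, -0], [-3.03, 3.03]. Speed limits (rad/s): [2.39, 2.39, 3.01, 3.14, 3.14, 3.14].

## Interface

Orientations are given as [roll, pitch, yaw] about the fixed x, y, z axes, in that order (R = Rz(yaw) Ry(pitch) Rx(roll)).
In Python, from station import * gives the robot as it stands.
- The arm moves only by the tool step_arm, never from a script. Its argument "deltas" is a list of rows, each a list of 5 numbers: the shift along the tool's x, y, z in cm, then the turn about the tool's x in degrees, then the closure, from 0 (fully open) to 1 (shut). In form: [[dx, dy, dz, roll, fingers], ...]. A call has exactly 10 rows; each row is the pose to reach, as a shift and turn from the pose commanded when the call began, along the tool's axes at that moment; what a row does not reach only later rows make up. A row lasts 1/12 s, in which the tool goes at most 41.7 mm and 7.16 degrees, less where a joint would pass 70% of its speed; a pose out of reach is approached as far as the arm can. A call with a gripper value outside its range is refused whole. The fingers move at their own pace and stop on an object; "squeeze" is the grip in N (left out, the last holds). Time passes only in rows, so rows that repeat a pose let the fingers close, or fill a call up. It gives the time, the measured TCP pose, the force and the opening at its end, in the units of the state.
- get_state(): the state, without advancing time (a new reading comes with each control period).
- grab_frame(name): name is "side" or "top" or "wrist"; returns a dict with "pixels" (420x560x3 uint8, red, green, blue), "range_z" (420x560 float32, m along the optical axis (not along the pixel's ray), 0 where there is no reading), "fx", "fy", "cx", "cy" (pixels), "view" (4x4, takes a point from world to camera coordinates); the wrist camera has in their place "hand_eye" (4x4, takes a point from camera to tool coordinates, whose origin is the TCP and whose axes are the tool frame's). Camera axes: x right, y down, z forward; pixel columns grow to the right and rows downward; lengths in m; the calibration is good to about 2 mm. A picture is of the moment at which its call begins: read the wrist's pose just before it.
- job_done(): hands the job in, once; it reports no verdict.
Trained networks look in the newest picture that a camera, given by its name, has taken for a name from the list of things; names that differ only in an ending like _2 or _b are one class to them, and where a whole thing is asked for, a point or a joint stands for the part that bears it (a point fixed in the world has none). Each returns a list of dicts, best first, with "conf" (0 to 1); they miss things now and then, are a little off and sometimes report something else, mostly with a low value. They report only what shows in the picture. A call takes as long as a camera call. They do not tell look-alikes from the thing itself.
- boxes_of(thing, camera): "extent" ([left, top, right, bottom] in pixels, round what is visible of it).
- masks_of(thing, camera): "mask" (420x560 bool, what is visible of it) and "extent" ([left, top, right, bottom] in pixels, round what is visible of it).
The state is a dict: "t": time; "q": joint angles; "qd": joint speeds; "joint_efforts": joint torques, N m; "eef_pos": TCP position; "ee_rot": TCP orientation; "force": force on the tool from outside, world axes, zero at the start; "moment": the same for the moment, N m; "width": finger opening in m.
Only numpy, scipy, OpenCV 4.12 (cv2) and the standard library are available. Lean on these libraries where they do the work, as an engineer would, in place of code of your own. Each camera call takes 0.05 s, during which the arm holds its last target.

## Working session

There is one attempt and no reset: what is moved stays moved. The work goes in short steps, Python scripts to look and compute and a tool call to move; the robot and the scene stay as the last step left them, time stands still between calls to the robot, and variables do not carry over. Pictures are saved under pics/ and viewed, and the job is handed in when it is done.

Besides the shell and the picture viewer there is one more tool, called after "Emit:" in YAML: its name, and indented under it one key for each argument. step_arm: Moves the arm, as the interface text tells. Its arguments: {"type":"object","properties":{"deltas":{"type":"array"},"squeeze":{"type":"number"}},"required":["deltas"]}

```bash
mkdir -p pics; ls; cat > h.py <<'E'
from station import *
import numpy as np, cv2
from scipy.spatial.transform import Rotation as Ro
def save(name,px,scale=1):
    im=cv2.cvtColor(px,cv2.COLOR_RGB2BGR)
    if scale!=1: im=cv2.resize(im,None,fx=scale,fy=scale,interpolation=cv2.INTER_CUBIC)
    cv2.imwrite('pics/'+name+'.png',im)
def c2w(f,st=None):
    if 'view' in f: return np.linalg.inv(np.array(f['view']))
    T=np.eye(4);T[:3,:3]=Ro.from_euler('xyz',st['ee_rot']).as_matrix();T[:3,3]=st['eef_pos']
    return T@np.array(f['hand_eye'])
def cloud(f,st=None):
    z=f['range_z'];v,u=np.mgrid[:z.shape[0],:z.shape[1]]
    P=np.stack([(u-f['cx'])/f['fx']*z,(v-f['cy'])/f['fy']*z,z],-1)
    M=c2w(f,st);W=P@M[:3,:3].T+M[:3,3]
    W[z<=0]=np.nan
    return W
E
python3 - <<'E'
from h import *
s=get_state();print(s)
for n in ['side','top','wrist']:
    f=grab_frame(n);save(n+'0',f['pixels']);print(n,f['fx'],f['cx'],f['cy'],np.round(f.get('view',f.get('hand_eye')),3).tolist())
    np.savez('pics/%s0.npz'%n,**{k:np.array(v) for k,v in f.items()})
print(get_state()['t'])
E
```

```text
pics
{'t': 0.0, 'q': array([-8.51882117e-01,  3.59394523e-01,  1.10725805e-02, -3.58600675e-04,
       -1.22411487e+00, -2.88106996e-01]), 'qd': array([ 0.00135751, -0.00180139,  0.00051896, -0.00024695,  0.0006658 ,
        0.00122322]), 'joint_efforts': array([ 1.63132168e-03, -5.82705295e+01,  2.93052936e+01,  6.99711442e+00,
        6.68093868e-03, -1.82067188e-04]), 'eef_pos': array([ 0.28167428, -0.61291182,  0.24262218]), 'ee_rot': array([0.08546251, 1.56912155, 2.08694393]), 'force': array([-0.14436875, -0.37162459, -0.37856585]), 'moment': array([ 0.02575952,  0.00634447, -0.06094366]), 'width': 0.08729554841278458}
side 513.37650437685 278.7037966483589 214.24449929562846 [[0.945, -0.328, 0.012, -0.508], [-0.225, -0.675, -0.703, 0.234], [0.238, 0.662, -0.711, 1.367], [0.0, 0.0, 0.0, 1.0]]
top 496.99913618693597 281.95257050131573 207.21798460526105 [[0.026, -1.0, 0.007, -0.041], [-0.999, -0.027, -0.032, 0.536], [0.032, -0.006, -0.999, 1.499], [0.0, 0.0, 0.0, 1.0]]
wrist 347.409525674641 276.37152568337183 205.18618654057022 [[0.0, -0.301, 0.954, -0.143], [-0.001, -0.954, -0.301, 0.082], [1.0, -0.001, -0.001, 0.001], [0.0, 0.0, 0.0, 1.0]]
0.15
```

View pics/side0.png

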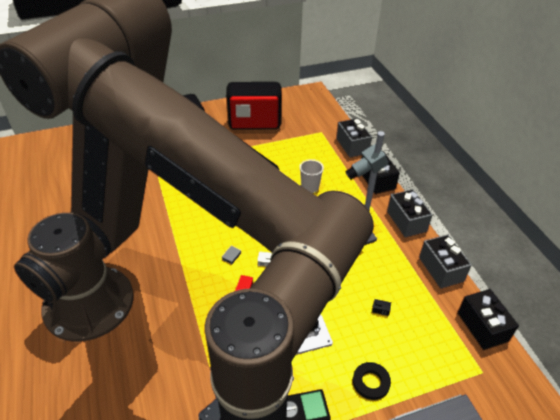

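View pics/top0.png

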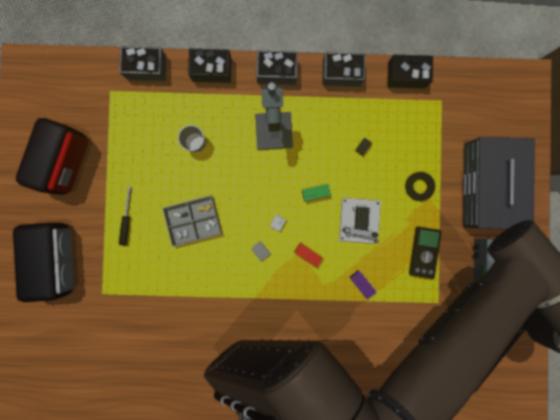

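View pics/wrist0.png

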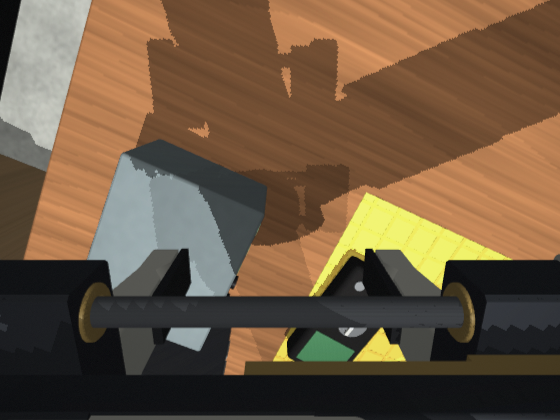

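Top view: the holder with the black plug is at about (361,220) and the camera stand at (273,120). The green (316,193), red (309,255) and purple (363,284) look-alikes are to be left. Next I enlarge the holder and measure.

```bash
python3 - <<'E'
from h import *
f=grab_frame('top');p=f['pixels']
for t in ['holder','plug_center','keeper','keeper_knob','cam_lens','camera_stand']:
    for n in ['top','side']:
        print(t,n,[(round(d['conf'],2),np.round(d['extent']).tolist()) for d in boxes_of(t,n)[:4]])
W=cloud(f)
save('holder_top',p[185:255,325:400],8)
save('stand_top',p[75:160,245:305],7)
for (u,v) in [(361,206),(350,235),(361,220),(273,88),(273,110),(290,140)]: print(u,v,np.round(W[v,u],4))
np.savez('pics/topc.npz',W=W,p=p)
# holder height map
z=W[195:246,335:385,2]*1000
for r in range(0,z.shape[0],2): print(195+r,' '.join('%3d'%x if x==x else ' . ' for x in z[r,::2]))
E
```

```text
holder top [(0.88, [337.0, 197.0, 381.0, 243.0]), (0.46, [256.0, 83.0, 295.0, 147.0])]
holder side [(0.65, [300.0, 316.0, 335.0, 351.0])]
plug_center top [(0.9, [294.0, 246.0, 323.0, 265.0]), (0.69, [351.0, 273.0, 374.0, 300.0]), (0.6, [301.0, 191.0, 330.0, 204.0]), (0.54, [353.0, 208.0, 369.0, 231.0])]
plug_center side [(0.6, [235.0, 275.0, 252.0, 288.0])]
keeper top [(0.55, [344.0, 226.0, 380.0, 234.0]), (0.43, [356.0, 208.0, 369.0, 229.0])]
keeper side []
keeper_knob top [(0.71, [341.0, 226.0, 380.0, 241.0])]
keeper_knob side []
cam_lens top [(0.68, [260.0, 86.0, 285.0, 130.0])]
cam_lens side [(0.69, [340.0, 147.0, 388.0, 183.0])]
camera_stand top [(0.76, [255.0, 84.0, 295.0, 148.0])]
camera_stand side [(0.86, [346.0, 130.0, 389.0, 241.0])]
361 206 [ 0.5464 -0.265   0.0199]
350 235 [ 0.4581 -0.2354  0.0083]
361 220 [ 0.5039 -0.2598  0.0568]
273 88 [0.8034 0.0035 0.3639]
273 110 [0.7692 0.0034 0.2872]
290 140 [ 0.7418 -0.0461  0.0115]
195   0  -7  -7  -2  -7   0   0  -2   0   2   0   0  -7   0  -6  -1   2  -5   0   2  -3  -3  -1  -1   0
197   3  -2  -3   0   5   2  -4  -1  -3  -3  
[... 1854 characters left out ...]
  66  62  67  67  71  69  68  64  71  74  67  74  64  98 102  98   0   0  -2
235   0  -3  13  18  11  10   9   1  12  15  20  30  28  15  68  69  72  72  83 106 101  98  -1  -1   0
237   1  -5  15   8  10   6  13  10  14  16   7   6  10  12   4  11  10   9   5  88 100  12   2   0  -2
239  -1  -1   9   9   8  10   9   7  12  12  10   6  13  11  10  12   6  14  15  10  15   1  -1  -3   6
241  -1   7   0   0   1   4   8   4  12  12   7  12   9  11  10   6   6  10   7   9  15   3   1  -2   0
243   3   0  -2  -4   0   0   0  -1   0  -3  -4   8  -3   0   0   1  -7   1  -1   9   9  -1  -2   2  -2
245   2  -1  -2   5   0  -1   3  -5  -2   0   4  -2  -2   1  -3   3   0  -3  -2   1  -1   3   0   3  -7
```

View pics/holder_top.png

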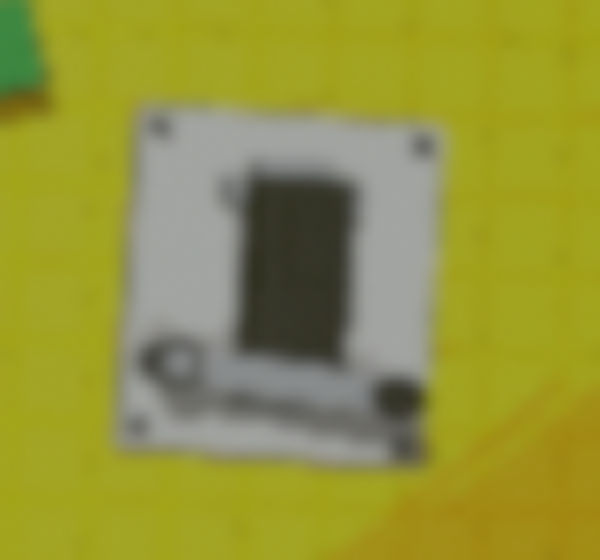

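View pics/stand_top.png

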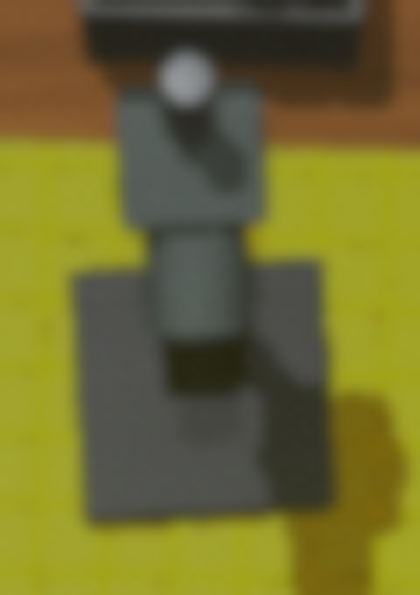

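```bash
cat >> h.py <<'E'
def Rt(st): return Ro.from_euler('xyz',st['ee_rot']).as_matrix()
def rel(p,st=None,yawz=None):
    "deltas in tool axes (cm) for TCP going to world p; yawz: wanted world heading of tool z (rad)"
    st=st or get_state();R=Rt(st)
    d=R.T@(np.array(p)-st['eef_pos'])*100
    out=[np.round(d,2).tolist()]
    if yawz is not None:
        cur=np.arctan2(R[1,2],R[0,2]); a=np.degrees((yawz-cur+np.pi)%(2*np.pi)-np.pi)
        out.append('roll %.2f (tool x down => roll = %.2f)'%(a,-a if R[2,0]<0 else a))
    return out
E
python3 - <<'E'
from h import *
d=np.load('pics/topc.npz');W,p=d['W'],d['p'].astype(int)
sub=np.zeros(p.shape[:2],bool);sub[190:250,330:392]=1
m=sub&(p[...,2]>110)&(abs(p[...,0]-p[...,2])<40)
# plate fill incl. objects: non-yellow
ny=sub&(p[...,0]-p[...,2]<70)
m=ny.astype(np.uint8);n,l,s,c=cv2.connectedComponentsWithStats(m);k=1+np.argmax(s[1:,4]);print(s[k])
cn,_=cv2.findContours((l==k).astype(np.uint8),0,2);r=cv2.minAreaRect(np.vstack(cn));print(r)
f=np.load('pics/top0.npz');V=np.linalg.inv(f['view'])
def px(u,v,z):
    ray=V[:3,:3]@np.array([(u-f['cx'])/f['fx'],(v-f['cy'])/f['fy'],1]);t=(z-V[2,3])/ray[2];return V[:3,3]+t*ray
B=cv2.boxPoints(r);Bw=np.array([px(u,v,.012) for u,v in B]);print(np.round(Bw,4));print('centre',Bw.mean(0))
for i in range(4):
    e=Bw[(i+1)%4]-Bw[i];print(np.linalg.norm(e),np.degrees(np.arctan2(e[1],e[0])))
k=sub&(W[...,2]>.085);print('knob',np.nanmedian(W[k],0),k.sum())
st=get_state();print(Rt(st).round(3),st['t'])
E
```

```text
[ 339  198   42   46 1730]
((359.39593505859375, 220.45684814453125), (39.47086715698242, 44.030677795410156), 4.085616588592529)
[[ 0.4391 -0.1994  0.012 ]
 [ 0.5722 -0.2059  0.012 ]
 [ 0.5668 -0.3256  0.012 ]
 [ 0.4337 -0.3187  0.012 ]]
centre [ 0.50293069 -0.26240846  0.012     ]
0.13326910270325296 -2.7909392402738624
0.11975063590451053 -92.55704162752623
0.13332217977648342 177.06244460227137
0.11940927247349695 87.41836848622248
knob [ 0.4618648  -0.2915106   0.10123783] 30
[[ 0.    -0.909 -0.418]
 [-0.    -0.418  0.909]
 [-1.    -0.    -0.   ]] 0.8
```

```bash
python3 - <<'E'
from h import *
print(rel([.563,-.262,.26],yawz=np.radians(87.3)))
E
```

```text
[[-1.64, -40.22, 20.18], 'roll -27.38 (tool x down => roll = 27.38)']
```

Emit:
step_arm:
  deltas:
    - [-0.5, -4, 2, 5, 0]
    - [-1, -8, 4, 10, 0]
    - [-1.6, -12, 6, 15, 0]
    - [-1.6, -16, 8, 20, 0]
    - [-1.6, -20, 10, 25, 0]
    - [-1.6, -24, 12, 27.4, 0]
    - [-1.6, -28, 14, 27.4, 0]
    - [-1.6, -32, 16, 27.4, 0]
    - [-1.6, -36, 18, 27.4, 0]
    - [-1.6, -40.2, 20.2, 27.4, 0]

```text
t: 1.63
eef_pos: [0.5427, -0.2869, 0.2599]
ee_rot: [-1.762, 1.57, -0.239]
force: [0.2, -1.2, -0.3]
width: 0.0878
```

```bash
python3 - <<'E'
from h import *
st=get_state();f=grab_frame('wrist');print(st['eef_pos'],Rt(st).round(3).tolist(), st['qd'])
save('w1',f['pixels'],1.4)
W=cloud(f,st);np.savez('pics/w1.npz',W=W,p=f['pixels'],st_p=st['eef_pos'],R=Rt(st),M=c2w(f,st),fx=f['fx'],cx=f['cx'],cy=f['cy'])
for t in ['plug_center','keeper_knob','keeper','holder']:
    print(t,[(round(d['conf'],2),np.round(d['extent']).tolist()) for d in boxes_of(t,'wrist')[:4]])
f=grab_frame('top');save('top1',f['pixels'])
E
```

```text
[ 0.54274397 -0.28691528  0.25994746] [[0.001, -0.999, 0.047], [-0.0, 0.047, 0.999], [-1.0, -0.001, -0.0]] [ 0.76775842  0.1270598   0.16603262  0.0023886  -0.03990247 -0.76500784]
plug_center [(0.85, [375.0, 175.0, 461.0, 232.0]), (0.82, [278.0, 109.0, 318.0, 179.0]), (0.66, [401.0, 0.0, 507.0, 56.0]), (0.64, [495.0, 88.0, 556.0, 133.0])]
keeper_knob [(0.85, [255.0, 91.0, 360.0, 120.0])]
keeper [(0.97, [254.0, 94.0, 360.0, 116.0])]
holder [(0.88, [242.0, 70.0, 362.0, 193.0]), (0.39, [496.0, 86.0, 555.0, 133.0])]
```

View pics/w1.png

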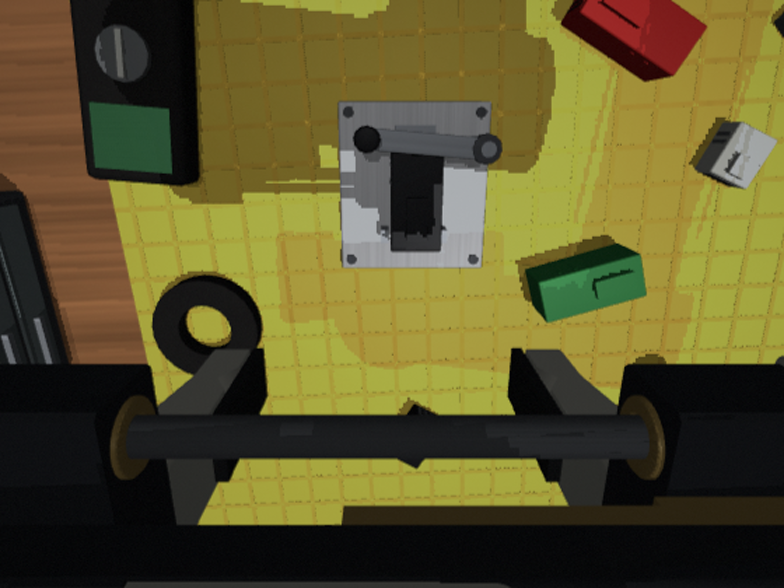

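Wrist view (scaled 1.4x): the black plug in the aluminium holder is at (415,200), with the keeper bar across its rear from the hub (487,148) to the knob (367,138). The look-alikes are red (635,35) and green (585,280). The spare housings are white (735,155) and small black (415,430). The arm was still moving, so I measure again.

```bash
python3 - <<'E'
from h import *
st=get_state();f=grab_frame('wrist');print(st['eef_pos'],np.abs(st['qd']).max())
W=cloud(f,st);M=c2w(f,st);p=f['pixels']
np.savez('pics/w2.npz',W=W,p=p,M=M,fx=f['fx'],cx=f['cx'],cy=f['cy'])
bb=boxes_of('holder','wrist')[0]['extent'];kb=boxes_of('keeper','wrist')[0]['extent'];print(bb,kb)
l,t,r,b=[int(x) for x in bb]
save('w2crop',p[t-15:b+15,l-15:r+15],5)
print((l-15,t-15))
def px(u,v,z):
    ray=M[:3,:3]@np.array([(u-f['cx'])/f['fx'],(v-f['cy'])/f['fy'],1]);k=(z-M[2,3])/ray[2];return M[:3,3]+k*ray
sub=np.zeros(p.shape[:2],bool);sub[t-15:b+15,l-15:r+15]=1
pi=p.astype(int)
print('knob',np.nanmedian(W[sub&(W[...,2]>.09)],0),'plugtop',np.nanmedian(W[sub&(W[...,2]>.05)&(W[...,2]<.067)],0))
ny=sub&(pi[...,0]-pi[...,2]<45)
n,lab,s,c=cv2.connectedComponentsWithStats(ny.astype(np.uint8));k=1+np.argmax(s[1:,4]);print(s[k])
cn,_=cv2.findContours((lab==k).astype(np.uint8),0,2)
cv2.imwrite('pics/ny.png',cv2.resize(((lab==k)*255).astype(np.uint8)[t-15:b+15,l-15:r+15],None,fx=4,fy=4))
B=cv2.boxPoints(cv2.minAreaRect(np.vstack(cn)));print(B);Bw=np.array([px(u,v,.012) for u,v in B]);print(Bw.round(4),Bw.mean(0).round(4))
E
```

```text
[ 0.54139922 -0.28903027  0.25955404] 0.020130403809394386
[244.2, 73.7, 361.8, 194.7] [254.4, 93.6, 359.6, 118.6]
(229, 58)
knob [ 0.4626299  -0.29512976  0.10578797] plugtop [ 0.50442008 -0.26519732  0.06196845]
[  243    73   118   120 12648]
[[243.      191.99997]
 [243.       72.99999]
 [360.       73.     ]
 [360.      191.99997]]
[[ 0.564  -0.329   0.012 ]
 [ 0.4345 -0.3189  0.012 ]
 [ 0.4405 -0.196   0.012 ]
 [ 0.5706 -0.1929  0.012 ]] [ 0.5024 -0.2592  0.012 ]
```

View pics/w2crop.png

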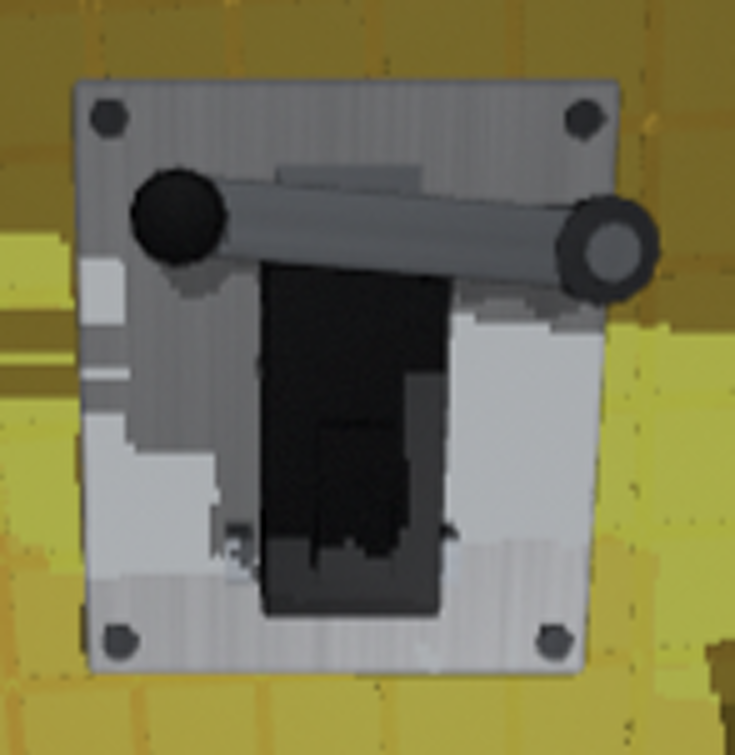

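View pics/ny.png

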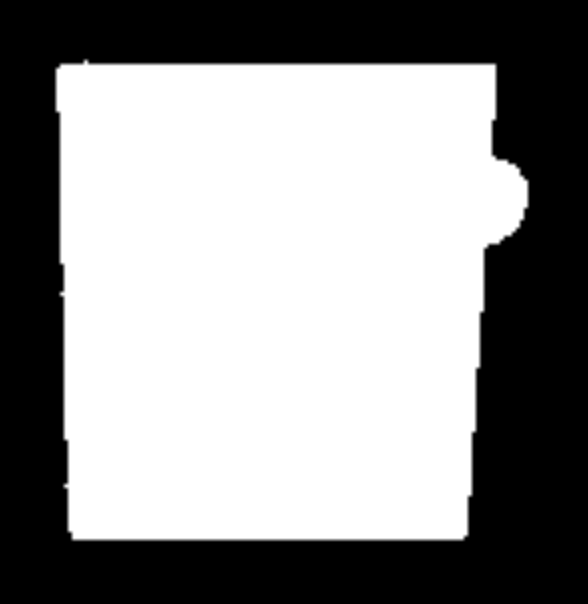

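```bash
python3 - <<'E'
from h import *
d=np.load('pics/w2.npz');M=d['M'];fx,cx,cy=d['fx'],d['cx'],d['cy']
def px(c,z):
    u=c[0]/5+229-.5+.1;v=c[1]/5+58-.5+.1
    ray=M[:3,:3]@np.array([(u-cx)/fx,(v-cy)/fx,1]);k=(z-M[2,3])/ray[2];return M[:3,3]+k*ray
C=np.array([px(c,.012) for c in [(76,82),(618,82),(585,673),(90,673)]])
print(C.round(4),C.mean(0).round(4))
for a,b in [(0,1),(3,2),(0,3),(1,2)]:
    e=C[b]-C[a];print(np.linalg.norm(e).round(4),np.degrees(np.arctan2(e[1],e[0])).round(2))
print('hub',px((608,248),.076).round(4),'knob',px((180,217),.104).round(4))
P=np.array([px(c,.065 if i>1 else .06) for i,c in enumerate([(262,265),(450,275),(441,613),(264,613)])]);print('plug top',P.round(4))
st=get_state();print(st['eef_pos'],st['t'])
E
```

```text
[[ 0.4355 -0.3182  0.012 ]
 [ 0.4411 -0.2041  0.012 ]
 [ 0.57   -0.2096  0.012 ]
 [ 0.5644 -0.3248  0.012 ]] [ 0.5027 -0.2642  0.012 ]
0.1142 87.21
0.1153 87.22
0.129 -2.96
0.129 -2.44
hub [ 0.4721 -0.2187  0.076 ] knob [ 0.4626 -0.2948  0.104 ]
plug top [[ 0.4727 -0.2812  0.06  ]
 [ 0.4763 -0.2455  0.06  ]
 [ 0.5411 -0.2486  0.065 ]
 [ 0.5394 -0.2838  0.065 ]]
[ 0.54100915 -0.28976959  0.2596684 ] 2.0833
```

```bash
python3 - <<'E'
from h import *
print(rel([.4626,-.2948,.097],yawz=np.radians(87.3)))
E
```

```text
[[16.27, 7.81, -0.89], 'roll 0.11 (tool x down => roll = -0.11)']
```

Emit:
step_arm:
  deltas:
    - [1, 3, -0.4, 0, 0]
    - [3, 6, -0.8, 0, 0]
    - [6, 7.8, -0.9, 0, 0]
    - [9.5, 7.8, -0.9, 0, 0]
    - [12.5, 7.8, -0.9, 0, 0.2]
    - [15, 7.8, -0.9, 0, 0.4]
    - [16.3, 7.8, -0.9, 0, 0.5]
    - [16.3, 7.8, -0.9, 0, 0.55]
    - [16.3, 7.8, -0.9, 0, 0.55]
    - [16.3, 7.8, -0.9, 0, 0.55]
  squeeze: 10

```text
t: 2.92
eef_pos: [0.4639, -0.2948, 0.0977]
ee_rot: [-1.975, 1.569, -0.452]
force: [-0.0, -0.1, 0.9]
width: 0.053
```

Emit:
step_arm:
  deltas:
    - [0, 0, 0, 0, 0.7]
    - [0, 0, 0, 0, 0.8]
    - [0, 0, 0, 0, 0.9]
    - [0, 0, 0, 0, 1]
    - [0, 0, 0, 0, 1]
    - [0, 0, 0, 0, 1]
    - [0, 0, 0, 0, 1]
    - [0, 0, 0, 0, 1]
    - [0, 0, 0, 0, 1]
    - [0, 0, 0, 0, 1]
  squeeze: 10

```text
t: 3.75
eef_pos: [0.4635, -0.2955, 0.097]
ee_rot: [-2.974, 1.569, -1.45]
force: [-0.8, -10.0, -0.3]
width: 0.0155
```

```bash
python3 - <<'E'
from h import *
st=get_state();R=Rt(st);p0=st['eef_pos'];print(st['width'],st['force'].round(2),p0.round(4),st['t'])
pv=np.array([.4725,-.218]);v=p0[:2]-pv;a0=np.radians(-92.7)-np.arctan2(v[1],v[0]);print('a0',a0,'r',np.hypot(*v))
h0=np.arctan2(v[1],v[0])
for i in range(1,19):
    h=h0-i*(1.57-a0)/18
    q=np.array([*(pv+np.hypot(*v)*np.array([np.cos(h),np.sin(h)])),p0[2]])
    print(i,(R.T@(q-p0)*100).round(2).tolist())
E
```

```text
0.015501349719895847 [-0.77 -9.99 -0.28] [ 0.4635 -0.2955  0.097 ] 3.75
a0 0.06835826790999278 r 0.07800077354471144
1 [-0.0, 0.65, 0.07]
2 [-0.0, 1.28, 0.2]
3 [-0.0, 1.91, 0.37]
4 [-0.0, 2.52, 0.6]
5 [-0.0, 3.11, 0.88]
6 [-0.0, 3.67, 1.21]
7 [-0.0, 4.2, 1.58]
8 [-0.01, 4.7, 2.0]
9 [-0.01, 5.17, 2.46]
10 [-0.01, 5.59, 2.95]
11 [-0.01, 5.97, 3.48]
12 [-0.01, 6.31, 4.03]
13 [-0.01, 6.6, 4.62]
14 [-0.01, 6.83, 5.22]
15 [-0.01, 7.02, 5.84]
16 [-0.01, 7.16, 6.48]
17 [-0.02, 7.24, 7.13]
18 [-0.02, 7.27, 7.78]
```

Emit:
step_arm:
  deltas:
    - [0, 0.3, -0.05, 0, 1]
    - [0, 0.95, 0.05, 0, 1]
    - [0, 1.6, 0.2, 0, 1]
    - [0, 2.2, 0.4, 0, 1]
    - [0, 2.8, 0.65, 0, 1]
    - [0, 3.4, 0.95, 0, 1]
    - [0, 3.95, 1.3, 0, 1]
    - [0, 4.45, 1.7, 0, 1]
    - [0, 4.95, 2.15, 0, 1]
    - [0, 5.4, 2.65, 0, 1]

```text
t: 4.58
eef_pos: [0.4071, -0.2663, 0.0966]
ee_rot: [1.854, 1.565, -2.906]
force: [-8.8, -12.2, 4.8]
width: 0.0156
```

```bash
python3 - <<'E'
from h import *
st=get_state();R=Rt(st);p0=st['eef_pos'];print(st['width'],st['force'].round(2),p0.round(4),st['t'])
pv=np.array([.4725,-.218]);v=p0[:2]-pv;a0=np.radians(-92.7)-np.arctan2(v[1],v[0]);print('a0',a0,'r',np.hypot(*v))
E
```

```text
0.01564213883577303 [ -8.83 -12.2    4.81] [ 0.4071 -0.2663  0.0966] 4.5833
a0 0.8875887619123275 r 0.08123974704874608
```

Emit:
step_arm:
  deltas:
    - [0, 0.6, 0.4, 0, 1]
    - [0, 0.95, 0.8, 0, 1]
    - [0, 1.2, 1.2, 0, 1]
    - [0, 1.4, 1.6, 0, 1]
    - [0, 1.75, 2.45, 0, 1]
    - [0, 2.0, 3.35, 0, 1]
    - [0, 2.15, 4.25, 0, 1]
    - [0, 2.2, 5.0, 0, 1]
    - [0, 2.2, 5.05, 0, 1]
    - [0, 2.2, 5.05, 0, 1]

```text
t: 5.42
eef_pos: [0.3896, -0.213, 0.0962]
ee_rot: [1.394, 1.568, 2.918]
force: [-6.3, 1.1, 2.8]
width: 0.0158
```

```bash
python3 - <<'E'
from h import *
st=get_state();p0=st['eef_pos'];print(st['width'],st['force'].round(2),p0.round(4),st['t'])
E
```

```text
0.01583955868699414 [-6.3   1.08  2.77] [ 0.3896 -0.213   0.0962] 5.4167
```

Emit:
step_arm:
  deltas:
    - [0, 0, 0, 0, 0.5]
    - [0, 0, 0, 0, 0.5]
    - [0, 0, 0, 0, 0.5]
    - [-2, 0, 0, 0, 0.4]
    - [-4, 0, 0, 0, 0]
    - [-7, -3, -1, 0, 0]
    - [-10, -7, -2.5, 0, 0]
    - [-11, -11, -4, 0, 0]
    - [-11, -15, -5, 0, 0]
    - [-11, -15.5, -5, 0, 0]

```text
t: 6.25
eef_pos: [0.5487, -0.2728, 0.2079]
ee_rot: [-1.891, 1.566, -0.368]
force: [1.2, -0.5, -0.1]
width: 0.0768
```

```bash
python3 - <<'E'
from h import *
import time
g=grab_frame('top')
g=grab_frame('side');save('s3',g['pixels'])
st=get_state();f=grab_frame('wrist');print(st['eef_pos'],np.abs(st['qd']).max(),st['t'])
W=cloud(f,st);M=c2w(f,st);p=f['pixels']
np.savez('pics/w3.npz',W=W,p=p,M=M,fx=f['fx'],cx=f['cx'],cy=f['cy'],z=f['range_z'])
save('w3',p,1.4)
E
```

```text
[ 0.54685275 -0.27187051  0.20579028] 0.08203888850824376 6.35
```

View pics/w3.png

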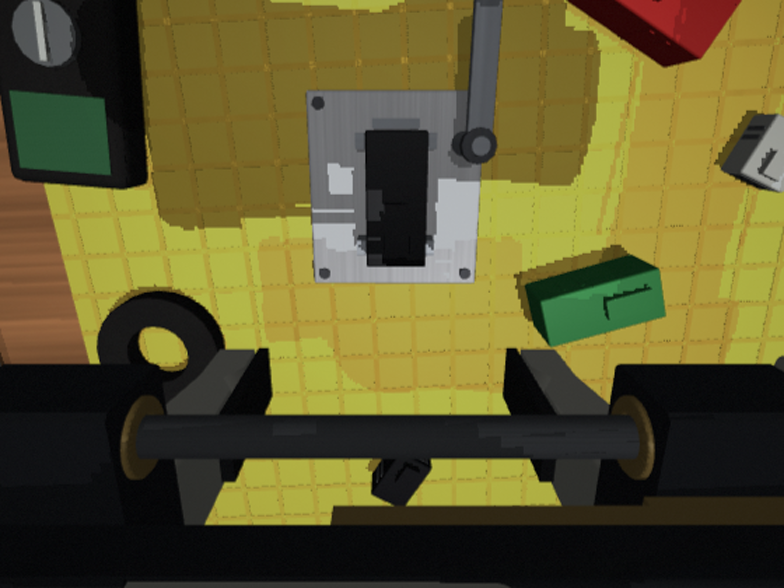

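View pics/s3.png

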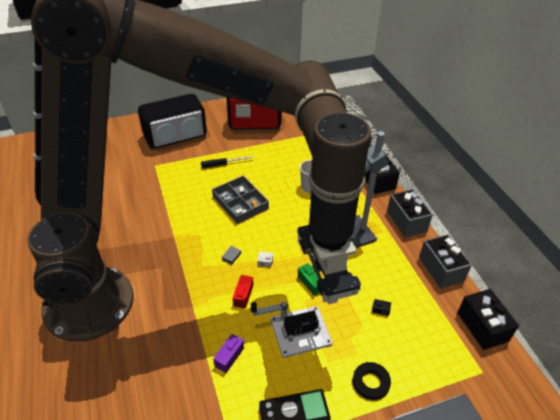

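```bash
python3 - <<'E'
from h import *
d=np.load('pics/w3.npz');M=d['M'];fx,cx,cy=d['fx'],d['cx'],d['cy'];p=d['p']
save('w3crop',p[60:205,215:345],5)
def px(c,z,s=1.4):
    u=(c[0]+.5)/s-.5;v=(c[1]+.5)/s-.5
    ray=M[:3,:3]@np.array([(u-cx)/fx,(v-cy)/fx,1]);k=(z-M[2,3])/ray[2];return M[:3,3]+k*ray
P=np.array([px(c,.06) for c in [(366,131),(428,131),(425,266),(368,266)]]);print(P.round(4),P.mean(0).round(4))
C=np.array([px(c,.012) for c in [(307,91),(484,91),(475,283),(316,283)]]);print(C.round(4),C.mean(0).round(4))
print('hub',px((480,146),.076))
for a,b in [(0,1),(3,2),(0,3),(1,2)]:
    for X in (P,C):
        e=X[b]-X[a];print(np.linalg.norm(e).round(4),np.degrees(np.arctan2(e[1],e[0])).round(2),end=' | ')
W=d['W'];s=np.zeros(p.shape[:2],bool);s[95:188,264:304]=1
print(np.nanmedian(W[s&(W[...,2]>.05)],0))
E
```

```text
[[ 0.4622 -0.2796  0.06  ]
 [ 0.4639 -0.2446  0.06  ]
 [ 0.5428 -0.2483  0.06  ]
 [ 0.5411 -0.2833  0.06  ]] [ 0.5025 -0.264   0.06  ]
[[ 0.4356 -0.3181  0.012 ]
 [ 0.4411 -0.2042  0.012 ]
 [ 0.5703 -0.2093  0.012 ]
 [ 0.5647 -0.3243  0.012 ]] [ 0.5029 -0.264   0.012 ]
hub [ 0.47299751 -0.21810363  0.076     ]
0.035 87.2 | 0.1139 87.2 | 0.035 87.22 | 0.1151 87.22 | 0.0789 -2.66 | 0.1293 -2.76 | 0.0789 -2.68 | 0.1293 -2.24 | [ 0.49999838 -0.26369603  0.0620691 ]
```

View pics/w3crop.png

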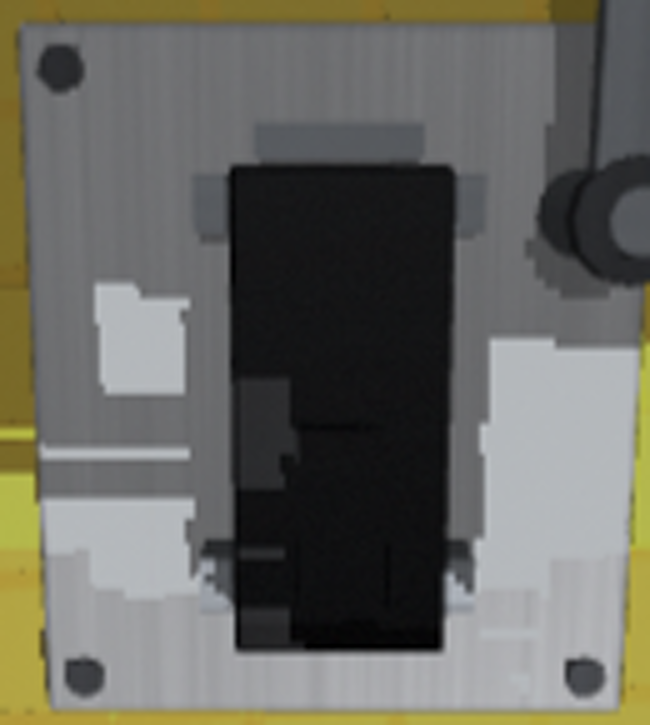

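```bash
python3 - <<'E'
from h import *
st=get_state();print(rel([.5027,-.264,.042],yawz=np.radians(87.3)),st['q'].round(3),st['eef_pos'].round(4),st['width'],np.abs(st['qd']).max())
R=Rt(st);print(np.degrees(np.arccos(-R[2,0])))
W=np.load('pics/w3.npz')['W']
E
```

```text
[[16.36, 4.25, 0.52], 'roll 0.04 (tool x down => roll = -0.04)'] [-0.141  0.278 -0.194 -0.    -1.1   -1.477] [ 0.545  -0.2713  0.2056] 0.08580156861461816 0.05218851535066897
0.03476582640528194
```

Emit:
step_arm:
  deltas:
    - [1, 2, 0.2, 0, 0]
    - [3, 4.2, 0.5, 0, 0]
    - [6, 4.2, 0.5, 0, 0]
    - [9, 4.2, 0.5, 0, 0]
    - [12, 4.2, 0.5, 0, 0]
    - [12, 4.2, 0.5, 0, 0]
    - [12, 4.2, 0.5, 0, 0]
    - [12, 4.2, 0.5, 0, 0]
    - [12, 4.2, 0.5, 0, 0]
    - [12, 4.2, 0.5, 0, 0]

```text
t: 7.23
eef_pos: [0.503, -0.264, 0.0885]
ee_rot: [-1.726, 1.568, -0.202]
force: [-0.4, -0.3, -0.3]
width: 0.0878
```

```bash
python3 - <<'E'
from h import *
st=get_state();print(rel([.5027,-.264,.042],yawz=np.radians(87.3)),st['eef_pos'].round(4),st['width'],np.abs(st['qd']).max())
f=grab_frame('wrist');save('w4',f['pixels'])
E
```

```text
[[4.65, 0.05, 0.01], 'roll 0.00 (tool x down => roll = -0.00)'] [ 0.503  -0.264   0.0885] 0.08778796613902631 0.006427973286225746
```

View pics/w4.png

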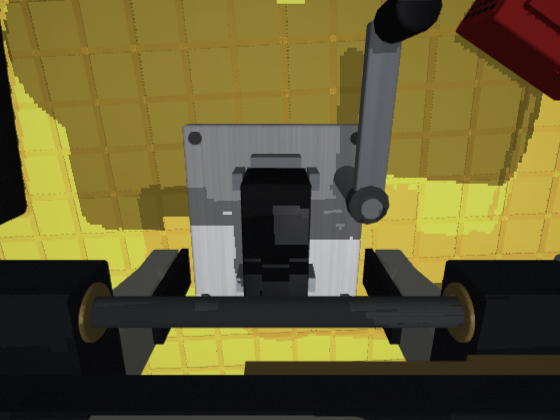

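The plug (241–311, 165–300) is centred between the fingers, and the keeper is clear at the right. Descending and closing.

Emit:
step_arm:
  deltas:
    - [1.5, 0, 0, 0, 0]
    - [3, 0, 0, 0, 0]
    - [4.2, 0, 0, 0, 0]
    - [4.6, 0, 0, 0, 0]
    - [4.6, 0, 0, 0, 0.3]
    - [4.6, 0, 0, 0, 0.5]
    - [4.6, 0, 0, 0, 0.6]
    - [4.6, 0, 0, 0, 0.7]
    - [4.6, 0, 0, 0, 0.8]
    - [4.6, 0, 0, 0, 0.9]
  squeeze: 12

```text
t: 8.12
eef_pos: [0.5021, -0.2639, 0.0411]
ee_rot: [-1.703, 1.57, -0.18]
force: [1.2, 0.1, -0.2]
width: 0.0532
```

Emit:
step_arm:
  deltas:
    - [0, 0, 0, 0, 1]
    - [0, 0, 0, 0, 1]
    - [0, 0, 0, 0, 1]
    - [0, 0, 0, 0, 1]
    - [0, 0, 0, 0, 1]
    - [0, 0, 0, 0, 1]
    - [-0.5, 0, 0, 0, 1]
    - [-1.5, 0, 0, 0, 1]
    - [-3, 0, 0, 0, 1]
    - [-5, 0, 0, 0, 1]
  squeeze: 15

```text
t: 8.95
eef_pos: [0.501, -0.2636, 0.0907]
ee_rot: [1.39, 1.569, 2.913]
force: [0.1, -0.7, -0.2]
width: 0.0361
```

Emit:
step_arm:
  deltas:
    - [-2, 0, 0, 0, 1]
    - [-3.5, 0, 0, -7, 1]
    - [-4.5, 0, 0, -14, 1]
    - [-4.5, 0.5, 0, -21, 1]
    - [-4.5, 1, 0, -28, 1]
    - [-4.5, 1.5, 0.1, -35, 1]
    - [-4.5, 2, 0.1, -42, 1]
    - [-4.5, 2.8, 0.2, -49, 1]
    - [-4.5, 2.8, 0.2, -56, 1]
    - [-4.5, 2.8, 0.2, -63, 1]

```text
t: 9.78
eef_pos: [0.4736, -0.2605, 0.1366]
ee_rot: [-2.711, 1.57, -0.082]
force: [0.6, 0.4, -0.6]
width: 0.0359
```

```bash
python3 - <<'E'
from h import *
st=get_state();print(rel([.4728,-.260,.13],yawz=np.radians(180)),st['eef_pos'].round(4),st['width'],st['t'])
E
```

```text
[[0.66, 0.0, 0.1], 'roll 29.38 (tool x down => roll = -29.38)'] [ 0.4736 -0.2605  0.1366] 0.035874153603021326 9.7833
```

Emit:
step_arm:
  deltas:
    - [0, 0, 0, -7, 1]
    - [0.2, 0, 0, -14, 1]
    - [0.4, 0, 0.1, -21, 1]
    - [0.6, 0, 0.1, -28, 1]
    - [0.6, 0, 0.1, -29.4, 1]
    - [0.6, 0, 0.1, -29.4, 1]
    - [0.6, 0, 0.1, -29.4, 1]
    - [0.6, 0, 0.1, -29.4, 1]
    - [0.6, 0, 0.1, -29.4, 1]
    - [0.6, 0, 0.1, -29.4, 1]

```text
t: 10.62
eef_pos: [0.4731, -0.26, 0.1297]
ee_rot: [3.101, 1.571, -0.048]
force: [-0.9, -0.4, -1.1]
width: 0.0357
```

```bash
python3 - <<'E'
from h import *
st=get_state();print(rel([.4728,-.260,.13],yawz=np.radians(180)),st['eef_pos'].round(4),st['width'],st['t'],st['q'].round(2))
f=grab_frame('wrist');save('w5',f['pixels'],1.4);g=grab_frame('side');save('s5',g['pixels'])
W=cloud(f,st);np.savez('pics/w5.npz',W=W,p=f['pixels'],z=f['range_z'])
E
```

```text
[[-0.03, -0.0, 0.03], 'roll 0.39 (tool x down => roll = -0.39)'] [ 0.4731 -0.26    0.1297] 0.03565344776299917 10.6167 [-0.14  0.24 -0.44 -0.   -0.89  0.13]
```

View pics/w5.png

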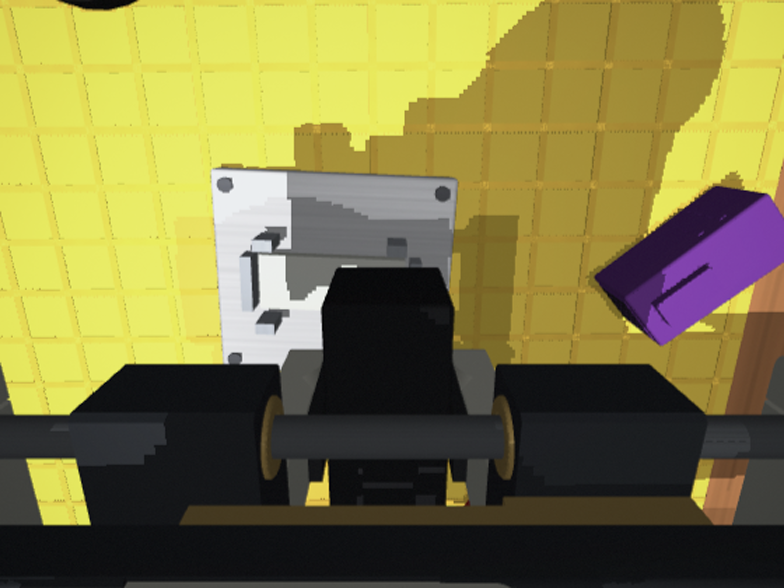

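View pics/s5.png

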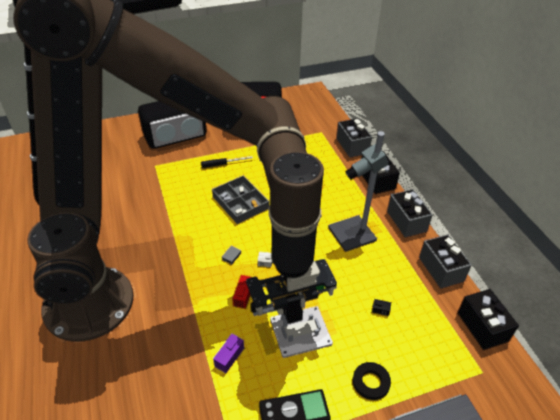

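The housing is held level at (322–455, 268–500), with the empty nest behind it. The wrist can't pitch, so I tip the housing nose-up in the grip by pressing its nose lightly down on the fixed pivot hub.

Emit:
step_arm:
  deltas:
    - [1, 0, 0, 0, 1]
    - [2, 0, 0, 0, 1]
    - [2.8, 0, 0, 0, 1]
    - [3.1, 0, 0, 0, 1]
    - [3.3, 0, 0, 0, 1]
    - [3.5, 0, 0, 0, 1]
    - [3.7, 0, 0, 0, 1]
    - [3.9, 0, 0, 0, 1]
    - [3.9, 0, 0, 0, 1]
    - [3.9, 0, 0, 0, 1]
  squeeze: 8

```text
t: 11.55
eef_pos: [0.4732, -0.26, 0.0907]
ee_rot: [-3.105, 1.571, 0.031]
force: [-0.4, 0.7, -0.8]
width: 0.0361
```

```bash
python3 - <<'E'
from h import *
st=get_state();print(st['eef_pos'].round(4),st['width'],st['t'],st['force'].round(1),st['moment'].round(2))
f=grab_frame('wrist');save('w6',f['pixels'],1.4)
W=cloud(f,st);np.savez('pics/w6.npz',W=W,p=f['pixels'],z=f['range_z'],he=f['hand_eye'],fx=f['fx'],cx=f['cx'],cy=f['cy'])
E
```

```text
[ 0.4732 -0.26    0.0907] 0.036133970236805465 11.55 [-0.4  0.7 -0.8] [0.07 0.11 0.03]
```

View pics/w6.png

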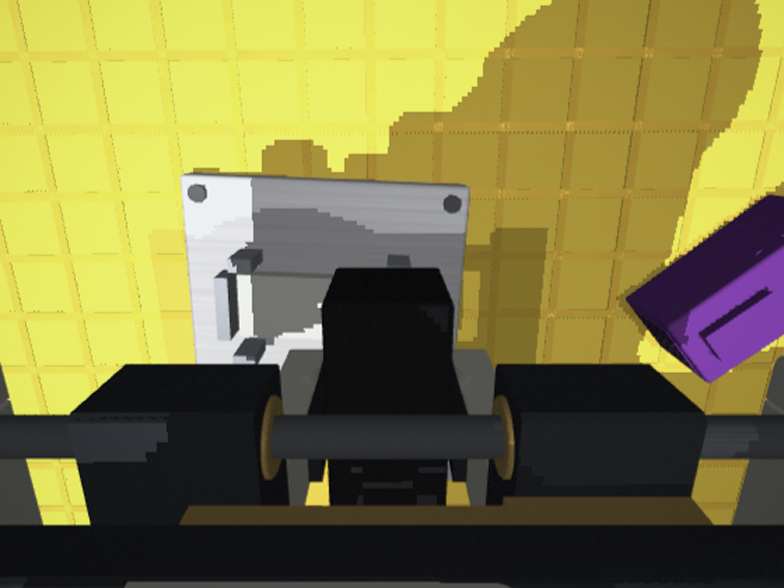

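```bash
python3 - <<'E'
from h import *
d=np.load('pics/w3.npz');print(np.nanmedian(d['W'][102:107,341:346].reshape(-1,3),0))
g=grab_frame('side');save('s6',g['pixels'][240:370,200:360],5);W=cloud(g);np.savez('pics/s6.npz',W=W)
g=grab_frame('top');save('t6',g['pixels'][180:260,310:400],7)
print(get_state()['force'])
E
```

```text
[ 0.4728393  -0.21825748  0.07760316]
[-0.18714559 -0.3625184  -0.8666058 ]
```

View pics/s6.png

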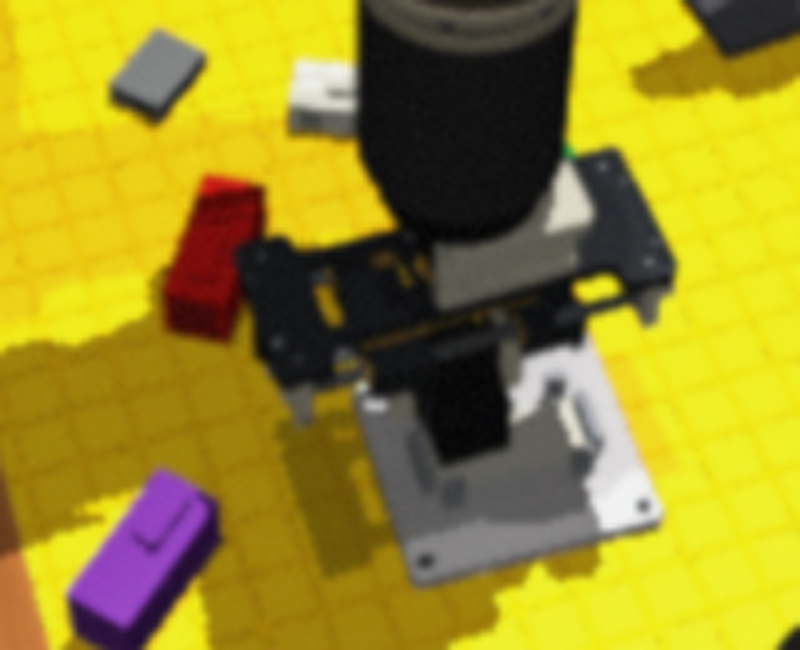

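View pics/t6.png

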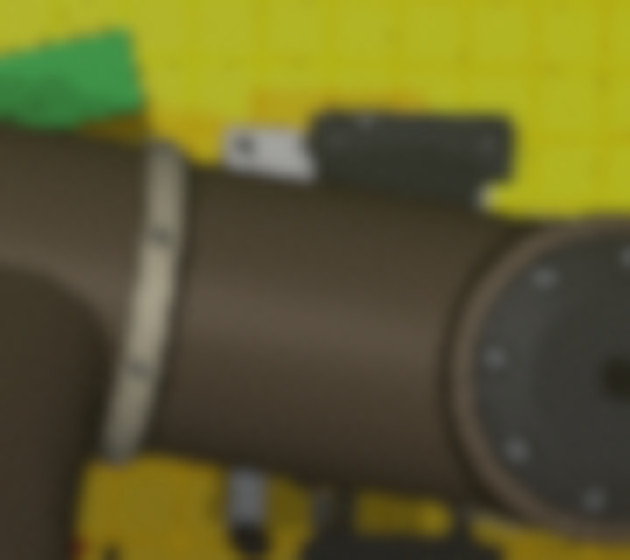

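```bash
python3 - <<'E'
from h import *
d=np.load('pics/w6.npz');he=d['he'];fx,cx,cy=d['fx'],d['cx'],d['cy']
for n in ['w5','w6']:
    z=np.load(f'pics/{n}.npz')['z'];v,u=np.mgrid[:420,:560]
    P=np.stack([(u-cx)/fx*z,(v-cy)/fx*z,z],-1)@he[:3,:3].T+he[:3,3]
    for r in range(186,300,6):
        row=P[r,242:308];row=row[z[r,242:308]>0];print(n,r,np.round(np.median(row,0)*1000,1),len(row)) if len(row) else 0
E
```

```text
w5 186 [108.2  17.3  -0.7] 66
w5 192 [15.  38.3 -0.2] 66
w5 198 [ 4.9 38.3 -0.1] 66
w5 204 [-4.1 38.3 -0.1] 66
w5 210 [-12.   38.3  -0.3] 65
w5 216 [-19.3  38.3   0.2] 65
w5 222 [-21.1  36.6  -0. ] 66
w5 228 [-21.2  34.2  -0. ] 66
w5 234 [-21.3  31.8  -0.2] 65
w5 240 [-21.1  29.3  -0. ] 66
w5 246 [-21.1  26.8  -0.2] 65
w5 252 [-21.2  24.3  -0.1] 66
w5 258 [-21.1  21.7  -0.3] 65
w5 264 [-21.3  19.2   0.1] 65
w5 270 [-21.1  16.6   0.1] 65
w5 276 [-21.1  13.9  -0.1] 66
w5 282 [-21.2  11.3  -0.1] 66
w5 288 [-21.3   8.7  -0.3] 65
w5 294 [-21.1   5.9   0.1] 65
w6 186 [76.4 25.5 -0.5] 66
w6 192 [15.6 38.1 -0.2] 66
w6 198 [ 5.1 38.2 -0.1] 66
w6 204 [-4.4 38.4 -0.3] 65
w6 210 [-12.5  38.4  -0.1] 66
w6 216 [-19.6  38.4  -0.2] 65
w6 222 [-20.9  36.5  -0. ] 66
w6 228 [-20.7  34.   -0.2] 65
w6 234 [-21.   31.7  -0. ] 66
w6 240 [-20.9  29.2  -0. ] 66
w6 246 [-20.7  26.6   0.1] 65
w6 252 [-21.1  24.3  -0.1] 66
w6 258 [-21.   21.7  -0.1] 66
w6 264 [-21.   19.1  -0.1] 66
w6 270 [-21.   16.5  -0.1] 66
w6 276 [-21.   13.9  -0.1] 66
w6 282 [-21.1  11.3  -0.1] 66
w6 288 [-21.1   8.6  -0.1] 66
w6 294 [-21.1   5.9  -0.1] 66
```

Emit:
step_arm:
  deltas:
    - [0.1, 0, 0, 0, 1]
    - [0.2, 0, 0, 0, 1]
    - [0.3, 0, 0, 0, 1]
    - [0.4, 0, 0, 0, 1]
    - [0.5, 0, 0, 0, 1]
    - [0.5, 0, 0, 0, 1]
    - [0.5, 0, 0, 0, 1]
    - [0.5, 0, 0, 0, 1]
    - [0.5, 0, 0, 0, 1]
    - [0.5, 0, 0, 0, 1]

```text
t: 12.53
eef_pos: [0.4735, -0.2603, 0.0859]
ee_rot: [2.581, 1.57, -0.566]
force: [-1.3, -4.7, 5.4]
width: 0.0361
```

```bash
cat >> h.py <<'E'
def tilt(tag=None):
    st=get_state();f=grab_frame('wrist');z=f['range_z'];he=np.array(f['hand_eye']);fx,cx,cy=f['fx'],f['cx'],f['cy']
    v,u=np.mgrid[:420,:560]
    P=np.stack([(u-cx)/fx*z,(v-cy)/fx*z,z],-1)@he[:3,:3].T+he[:3,3]
    P[z<=0]=np.nan
    if tag: save(tag,f['pixels'],1.4); np.savez('pics/%s.npz'%tag,P=P,p=f['pixels'])
    prof=[]
    for r in range(170,300,4):
        row=P[r,246:306];prof.append([r,*np.round(np.nanmedian(row,0)*1000,1)])
    return st,np.array(prof),P
E
python3 - <<'E'
from h import *
st,prof,P=tilt('w7')
print(st['eef_pos'].round(4),st['width'],st['t'],st['force'].round(1),st['moment'].round(2))
print(prof[::2,:3].tolist())
E
```

```text
[ 0.4735 -0.2603  0.0859] 0.03610429939964702 12.5333 [-1.3 -4.7  5.4] [-1.53  0.4   0.08]
[[170.0, 72.1, 36.9], [178.0, 72.0, 31.8], [186.0, 71.7, 26.7], [194.0, 14.9, 37.3], [202.0, -5.6, 39.6], [210.0, -17.5, 40.1], [218.0, -18.2, 37.1], [226.0, -18.5, 34.0], [234.0, -19.2, 30.9], [242.0, -19.5, 27.7], [250.0, -19.6, 24.4], [258.0, -20.2, 21.3], [266.0, -20.4, 18.0], [274.0, -20.8, 14.7], [282.0, -21.0, 11.3], [290.0, -21.4, 7.9], [298.0, -64.1, 31.4]]
```

View pics/w7.png

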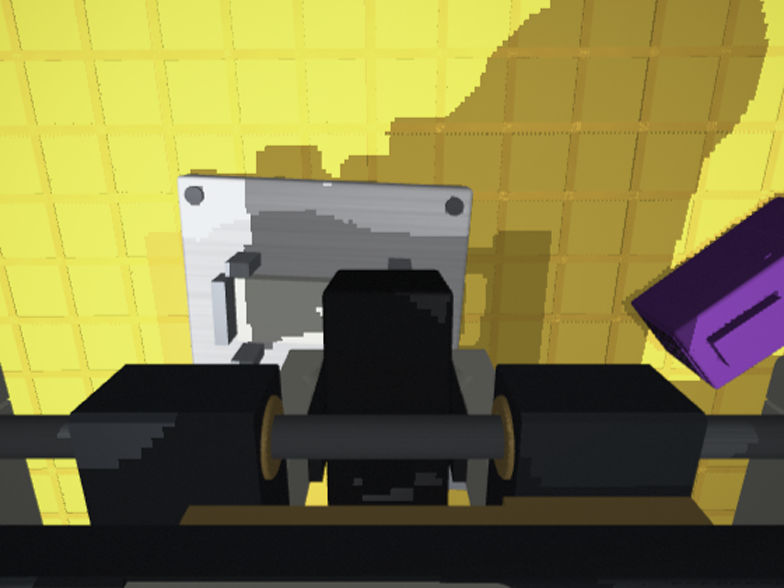

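Emit:
step_arm:
  deltas:
    - [0.1, 0, 0, 0, 1]
    - [0.2, 0, 0, 0, 1]
    - [0.3, 0, 0, 0, 1]
    - [0.4, 0, 0, 0, 1]
    - [0.5, 0, 0, 0, 1]
    - [0.6, 0, 0, 0, 1]
    - [0.6, 0, 0, 0, 1]
    - [0.6, 0, 0, 0, 1]
    - [0.6, 0, 0, 0, 1]
    - [0.6, 0, 0, 0, 1]

```text
t: 13.42
eef_pos: [0.4735, -0.2603, 0.0798]
ee_rot: [2.644, 1.57, -0.503]
force: [0.1, -4.5, 4.4]
width: 0.0358
```

```bash
python3 - <<'E'
from h import *
st,prof,P=tilt('w8')
print(st['eef_pos'].round(4),st['width'],st['t'],st['force'].round(1),st['moment'].round(2))
print(prof[::2,:3].tolist())
E
```

```text
[ 0.4735 -0.2603  0.0798] 0.03584980983671074 13.4167 [ 0.1 -4.5  4.4] [-1.84  0.15  0.03]
[[170.0, 66.1, 38.2], [178.0, 66.0, 33.2], [186.0, 66.0, 28.1], [194.0, 16.9, 36.7], [202.0, -14.4, 42.3], [210.0, -15.2, 39.3], [218.0, -16.0, 36.3], [226.0, -16.6, 33.2], [234.0, -17.4, 30.2], [242.0, -18.2, 27.2], [250.0, -18.9, 24.1], [258.0, -19.8, 21.1], [266.0, -20.5, 18.0], [274.0, -21.2, 14.9], [282.0, -22.0, 11.8], [290.0, -22.8, 8.8], [298.0, -64.1, 31.4]]
```

Emit:
step_arm:
  deltas:
    - [0.1, 0, 0, 0, 1]
    - [0.2, 0, 0, 0, 1]
    - [0.3, 0, 0, 0, 1]
    - [0.4, 0, 0, 0, 1]
    - [0.5, 0, 0, 0, 1]
    - [0.58, 0, 0, 0, 1]
    - [0.58, 0, 0, 0, 1]
    - [0.58, 0, 0, 0, 1]
    - [0.58, 0, 0, 0, 1]
    - [0.58, 0, 0, 0, 1]

```text
t: 14.3
eef_pos: [0.4734, -0.26, 0.0738]
ee_rot: [3.057, 1.57, -0.09]
force: [1.9, -4.2, 3.0]
width: 0.0359
```

```bash
python3 - <<'E'
from h import *
st,prof,P=tilt('w9')
print(st['eef_pos'].round(4),st['width'],st['t'],st['force'].round(1),st['moment'].round(2))
print(prof[::2,:3].tolist())
E
```

```text
[ 0.4734 -0.26    0.0738] 0.03590490569275309 14.3 [ 1.9 -4.2  3. ] [-1.5  -0.52 -0.02]
[[170.0, 59.8, 39.5], [178.0, 60.0, 34.6], [186.0, 59.8, 29.7], [194.0, -10.2, 44.4], [202.0, -11.3, 41.4], [210.0, -12.7, 38.5], [218.0, -14.0, 35.6], [226.0, -14.8, 32.5], [234.0, -16.0, 29.6], [242.0, -17.1, 26.7], [250.0, -18.4, 23.9], [258.0, -19.7, 21.0], [266.0, -20.8, 18.1], [274.0, -21.9, 15.2], [282.0, -22.8, 12.3], [290.0, -24.1, 9.5], [298.0, -64.1, 31.4]]
```

Emit:
step_arm:
  deltas:
    - [0.04, 0, 0, 0, 1]
    - [0.08, 0, 0, 0, 1]
    - [0.08, 0, 0, 0, 1]
    - [0.08, 0, 0, 0, 1]
    - [0.08, 0, 0, 0, 1]
    - [0.08, 0, 0, 0, 1]
    - [0.08, 0, 0, 0, 1]
    - [0.08, 0, 0, 0, 1]
    - [0.08, 0, 0, 0, 1]
    - [0.08, 0, 0, 0, 1]

```text
t: 15.18
eef_pos: [0.4732, -0.26, 0.073]
ee_rot: [3.04, 1.571, -0.108]
force: [1.4, -3.5, 4.4]
width: 0.0358
```

Emit:
step_arm:
  deltas:
    - [0, 0, 0, 0, 1]
    - [0, 0, 0, 0, 1]
    - [0, 0, 0, 0, 1]
    - [-0.3, 0, 0, 0, 1]
    - [-1, 0, 0, 0, 1]
    - [-2.5, 0, 0, 0, 1]
    - [-4.5, 0, 0, 0, 1]
    - [-6.5, 0, 0, 0, 1]
    - [-8.5, 0, 0, 0, 1]
    - [-10, 0, 0, 0, 1]
  squeeze: 25

```text
t: 16.02
eef_pos: [0.4722, -0.2595, 0.1743]
ee_rot: [-0.558, 1.569, 2.578]
force: [0.7, -0.0, 0.4]
width: 0.0359
```

```bash
python3 - <<'E'
from h import *
st,prof,P=tilt('w10')
print(st['eef_pos'].round(4),st['width'],st['t'],st['force'].round(1),st['q'].round(3))
print(prof[::2,:3].tolist())
g=grab_frame('side');save('s10',g['pixels']);Wc=cloud(g);np.savez('pics/s10.npz',W=Wc,p=g['pixels'])
m=masks_of('cam_lens','side');print([(x['conf'],x['extent']) for x in m])
np.savez('pics/lens_side.npz',m=m[0]['mask'])
g=grab_frame('top');save('t10',g['pixels']);W=cloud(g);m=masks_of('cam_lens','top');print([(x['conf'],x['extent']) for x in m])
np.savez('pics/t10.npz',W=W,p=g['pixels'],m=m[0]['mask'] if m else 0,view=g['view'],fx=g['fx'],cx=g['cx'],cy=g['cy'])
E
```

```text
[ 0.4722 -0.2595  0.1743] 0.035904656965265506 16.0167 [ 0.7 -0.   0.4] [-0.139  0.194 -0.385 -0.001 -0.993  0.134]
[[170.0, 159.5, 18.8], [178.0, 152.4, 13.2], [186.0, 152.6, 6.0], [194.0, -9.7, 44.2], [202.0, -11.1, 41.3], [210.0, -12.3, 38.4], [218.0, -13.6, 35.5], [226.0, -14.6, 32.5], [234.0, -16.0, 29.6], [242.0, -17.1, 26.7], [250.0, -18.3, 23.8], [258.0, -19.5, 21.0], [266.0, -20.7, 18.1], [274.0, -21.8, 15.2], [282.0, -23.2, 12.5], [290.0, -24.4, 9.7], [298.0, -64.1, 31.4]]
[(0.55, [344.7, 145.8, 384.8, 180.7]), (0.54, [249.1, 301.3, 330.3, 358.7])]
[(0.93, [262.3, 86.1, 286.1, 132.4])]
```

View pics/s10.png

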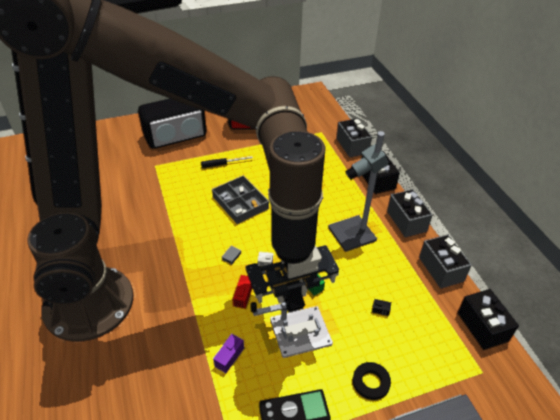

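View pics/w10.png

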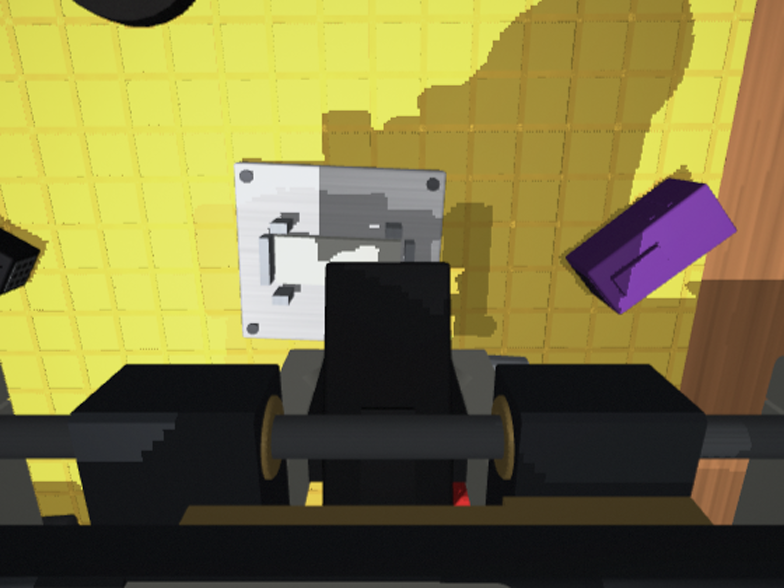

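View pics/t10.png

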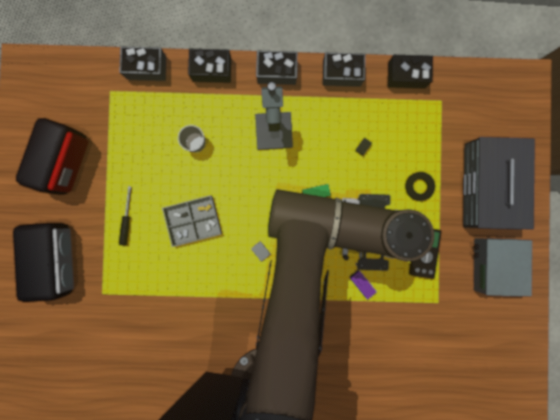

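```bash
python3 - <<'E'
from h import *
d=np.load('pics/t10.npz');W,p,m=d['W'],d['p'],d['m']
ys,xs=np.nonzero(m);print(xs.min(),xs.max(),ys.min(),ys.max(),m.sum())
save('t10c',p[75:155,240:310],8)
for v in range(84,150,3): print(v,np.round(W[v,262:290:3,2]*1000).tolist(), np.round(W[v,273],3))
s=np.load('pics/s10.npz');W=s['W'];p=s['p']
save('s10c',p[125:250,325:405],6)
for v in range(146,184,4): print(v,[ (np.round(W[v,u]*1000).tolist()) for u in range(346,388,8)])
E
```

```text
261 282 87 132 683
84 [-5.0, -4.0, 362.0, 361.0, 1.0, 8.0, 5.0, 6.0, 5.0, 6.0] [0.813 0.004 0.364]
87 [-4.0, 1.0, 364.0, 359.0, 367.0, 283.0, 292.0, -4.0, 3.0, -4.0] [0.807 0.004 0.36 ]
90 [308.0, 312.0, 348.0, 365.0, 343.0, 309.0, 314.0, -4.0, -2.0, -1.0] [0.8   0.003 0.358]
93 [310.0, 309.0, 320.0, 330.0, 319.0, 308.0, 307.0, -1.0, -9.0, -3.0] [0.801 0.004 0.329]
96 [307.0, 304.0, 303.0, 306.0, 304.0, 305.0, 302.0, 2.0, 2.0, 0.0] [0.8   0.004 0.304]
99 [301.0, 303.0, 304.0, 304.0, 301.0, 300.0, 301.0, 1.0, 2.0, 3.0] [0.794 0.004 0.299]
102 [296.0, 299.0, 299.0, 299.0, 302.0, 296.0, 299.0, -5.0, -2.0, -3.0] [0.786 0.004 0.3  ]
105 [293.0, 296.0, 297.0, 294.0, 294.0, 292.0, 296.0, -2.0, -6.0, -0.0] [0.78  0.004 0.294]
108 [-2.0, 273.0, 289.0, 285.0, 291.0, 287.0, 0.0, -0.0, 4.0, -4.0] [0.775 0.004 0.284]
111 [3.0, 273.0, 286.0, 282.0, 287.0, 279.0, -3.0, -5.0, -3.0, 3.0] [0.767 0.003 0.286]
114 [11.0, 271.0, 281.0, 284.0, 280.0, 279.0, 11.0, 7.0, 14.0, 15.0] [0.76  0.003 0.283]
117 [11.0, 9.0, 277.0, 279.0, 280.0, 273.0, 267.0, 9.0, 20.0, 16.0] [0.753 0.003 0.282]
120 [15.0, 15.0, 27
[... 1517 characters left out ...]
0.0, 283.0]]
166 [[889.0, 300.0, -2.0], [744.0, 1.0, 274.0], [762.0, -10.0, 278.0], [781.0, -17.0, 279.0], [802.0, -22.0, 277.0], [831.0, -17.0, 265.0]]
170 [[727.0, 10.0, 258.0], [740.0, -9.0, 269.0], [760.0, -16.0, 269.0], [917.0, 190.0, 62.0], [805.0, -22.0, 262.0], [954.0, 156.0, 79.0]]
174 [[724.0, 1.0, 252.0], [741.0, -11.0, 257.0], [758.0, -22.0, 261.0], [799.0, 4.0, 229.0], [919.0, 144.0, 82.0], [945.0, 139.0, 79.0]]
178 [[861.0, 239.0, 1.0], [742.0, -12.0, 243.0], [914.0, 225.0, -1.0], [800.0, 1.0, 217.0], [919.0, 139.0, 69.0], [948.0, 138.0, 61.0]]
182 [[854.0, 224.0, -2.0], [879.0, 214.0, -0.0], [906.0, 208.0, -3.0], [803.0, 3.0, 200.0], [922.0, 139.0, 51.0], [952.0, 140.0, 42.0]]
```

View pics/s10c.png

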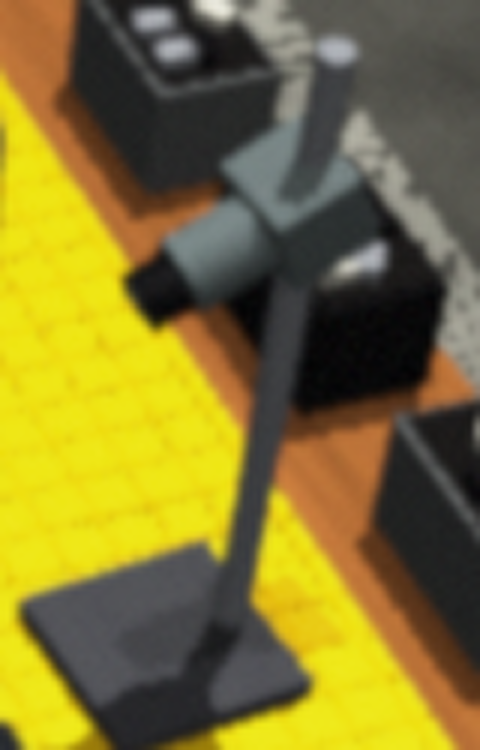

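View pics/t10c.png

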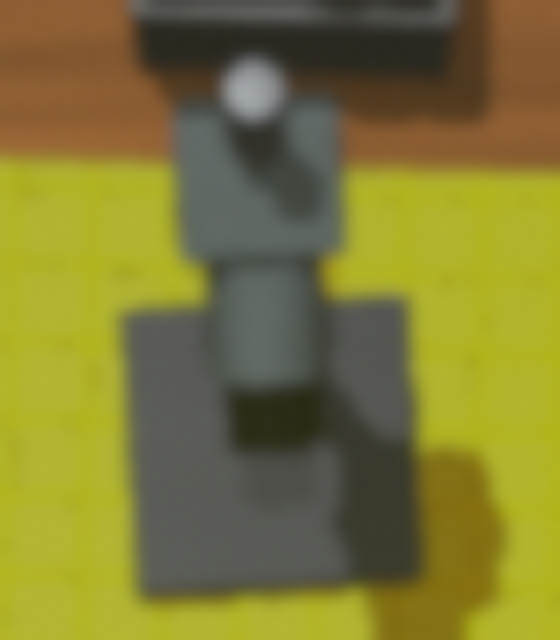

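Emit:
step_arm:
  deltas:
    - [-4, -0.5, -0.5, 0, 1]
    - [-8, -1.5, -1, 0, 1]
    - [-12, -3, -2, 0, 1]
    - [-15, -5.5, -3.5, 0, 1]
    - [-15.6, -9, -5, 0, 1]
    - [-15.6, -13, -6.5, 0, 1]
    - [-15.6, -17, -8, 0, 1]
    - [-15.6, -21, -9, 0, 1]
    - [-15.6, -25, -10, 0, 1]
    - [-15.6, -29, -11, 0, 1]

```text
t: 17.1
eef_pos: [0.5839, 0.0307, 0.3274]
ee_rot: [0.179, 1.568, -2.968]
force: [1.3, -0.6, -1.5]
width: 0.0362
```

Emit:
step_arm:
  deltas:
    - [0, -3, -1.5, 0, 1]
    - [0, -5, -3, 0, 1]
    - [0, -7, -4.5, 0, 1]
    - [0, -7.5, -5.8, 0, 1]
    - [0, -7.5, -5.8, 0, 1]
    - [0, -7.5, -5.8, 0, 1]
    - [0, -7.5, -5.8, 0, 1]
    - [0, -7.5, -5.8, 0, 1]
    - [0, -7.5, -5.8, 0, 1]
    - [0, -7.5, -5.8, 0, 1]

```text
t: 17.93
eef_pos: [0.6426, 0.1028, 0.3294]
ee_rot: [-2.546, 1.57, 0.589]
force: [-0.3, 1.1, -1.0]
width: 0.0358
```

```bash
python3 - <<'E'
from h import *
st,prof,P=tilt('w11')
print(st['eef_pos'].round(4),Rt(st).round(4).tolist(),st['width'],st['t'],np.abs(st['qd']).max())
W=P@Rt(st).T+st['eef_pos'];np.savez('pics/w11W.npz',W=W,P=P)
print(prof[::3,:3].tolist())
print([(x['conf'],x['extent']) for x in boxes_of('cam_lens','wrist')])
E
```

```text
[0.6426 0.1028 0.3294] [[0.0004, -0.0061, -1.0], [0.0003, -1.0, 0.0061], [-1.0, -0.0003, -0.0004]] 0.03581225558714113 17.9333 0.004111675324065666
[[170.0, 327.0, -16.0], [182.0, 326.5, -32.9], [194.0, -9.8, 44.2], [206.0, -11.7, 39.8], [218.0, -13.3, 35.4], [230.0, -15.1, 31.0], [242.0, -17.2, 26.7], [254.0, -18.9, 22.4], [266.0, -20.7, 18.1], [278.0, -22.6, 13.9], [290.0, -24.3, 9.6]]
[(0.85, [1.4, 21.3, 139.7, 119.7]), (0.24, [228.8, 183.8, 325.4, 360.7])]
```

View pics/w11.png

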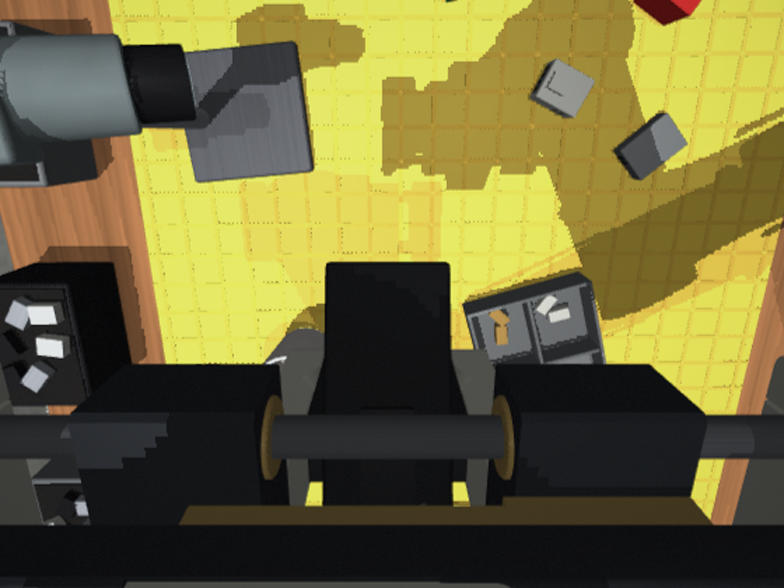

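```bash
python3 - <<'E'
from h import *
from scipy.optimize import least_squares
W=np.load('pics/w11W.npz')['W'];p=np.load('pics/w11.npz')['p']
g=p.astype(int).sum(-1)
def sel(r0,r1,c0,c1):
    S=np.zeros(W.shape[:2],bool);S[r0:r1,c0:c1]=1
    return W[S&(W[...,2]>.2)&(W[...,2]<.32)]
A=sel(30,90,104,134);B=sel(25,97,45,82)
print(len(A),len(B),A.mean(0),B.mean(0))
def res(x,full=False,fixp=None):
    psi,th,py,pz,r1,r2=x
    d=np.array([np.cos(psi)*np.cos(th),np.sin(psi)*np.cos(th),np.sin(th)])
    o=np.array([.75,py,pz])
    f=lambda Q:np.linalg.norm((Q-o)-np.outer((Q-o)@d,d),axis=1)
    return np.r_[f(A)-r1,f(B)-r2]
x0=[.09,.4,.004,.25,.015,.019]
for lo,hi in [([-1,.0,-.1,.1,.005,.005],[1,.8,.1,.4,.04,.04]),([-1,.399,-.1,.1,.0149,.0189],[1,.401,.1,.4,.0151,.0191])]:
    s=least_squares(res,x0,bounds=(lo,hi),loss='soft_l1',f_scale=.001);print(s.x.round(4),np.abs(s.fun).mean()*1000)
psi,th,py,pz,_,_=s.x;d=np.array([np.cos(psi)*np.cos(th),np.sin(psi)*np.cos(th),np.sin(th)]);o=np.array([.75,py,pz])
# front end: min projection along d of barrel pts
C=sel(25,95,90,150);t=(C-o)@d;print('t percentiles',np.percentile(t,[0,.5,1,2,5]).round(4));
r=np.linalg.norm((C-o)-np.outer(t,d),axis=1);k=r<.02;t=t[k];print(np.sort(t)[:40:4].round(4), k.sum())
h,e=np.histogram(t,bins=np.arange(t.min()-.002,t.max(),.002));print(list(zip(e.round(4),h))[:12])
# step black->grey
E=sel(25,97,20,150);tt=(E-o)@d;rr=np.linalg.norm((E-o)-np.outer(tt,d),axis=1)
for a in np.arange(-.05,.06,.004):
    k=(tt>a)&(tt<a+.004);print(round(a,3),k.sum(),np.median(rr[k]).round(4) if k.sum() else None,end='; ')
# foot
F=np.zeros(W.shape[:2],bool);F[20:140,125:230]=1;F&=(W[...,2]>.008)&(W[...,2]<.02)
cn=W[F][:,:2];print('\nfoot',len(cn),cn.min(0),cn.max(0))
rc=cv2.minAreaRect((cn*1000).astype(np.float32));print(rc)
np.savez('pics/lensfit.npz',d=d,o=o)
E
```

```text
1645 2649 [0.72853362 0.00186898 0.26526785] [0.75124652 0.00329489 0.27900575]
[0.0859 0.4002 0.0024 0.2617 0.0146 0.0187] 0.5159037423929006
[0.0859 0.401  0.0024 0.2614 0.0149 0.0189] 0.5203499762630088
t percentiles [-0.0279 -0.0277 -0.0275 -0.027  -0.0262]
[-0.0279 -0.0279 -0.0278 -0.0278 -0.0277 -0.0277 -0.0276 -0.0274 -0.0273
 -0.0272] 2669
[(np.float64(-0.0299), np.int64(1)), (np.float64(-0.0279), np.int64(166)), (np.float64(-0.0259), np.int64(208)), (np.float64(-0.0239), np.int64(212)), (np.float64(-0.0219), np.int64(215)), (np.float64(-0.0199), np.int64(214)), (np.float64(-0.0179), np.int64(222)), (np.float64(-0.0159), np.int64(223)), (np.float64(-0.0139), np.int64(225)), (np.float64(-0.0119), np.int64(225)), (np.float64(-0.0099), np.int64(232)), (np.float64(-0.0079), np.int64(219))]
-0.05 0 None; -0.046 0 None; -0.042 0 None; -0.038 0 None; -0.034 0 None; -0.03 157 0.0146; -0.026 423 0.0149; -0.022 429 0.0149; -0.018 444 0.0148; -0.014 450 0.0149; -0.01 462 0.0148; -0.006 626 0.0185; -0.002 611 0.0188; 0.002 628 0.0189; 0.006 628 0.0189; 0.01 657 0.0188; 0.014 655 0.0189; 0.018 668 0.0188; 0.022 577 0.0189; 0.026 229 0.0188; 0.03 38 0.0188; 0.034 0 None; 0.038 0 None; 0.042 0 None; 0.046 0 None; 0.05 0 None; 0.054 0 None; 0.058 0 None; 
foot 7567 [ 0.71023767 -0.0550563 ] [0.82312772 0.06279078]
((769.3157348632812, 4.040046691894531), (110.35297393798828, 110.15616607666016), 4.831109523773193)
```

```bash
python3 - <<'E'
from h import *
d=np.load('pics/w10.npz');P=d['P']
# plate corners in w10
st_p=np.array([.4722,-.2595,.1743]);yaw=np.radians(180-.39+.04)
R=np.array([[0,0,-1],[0,-1,0],[-1,0,0]],float)
a=np.radians(0.35);Rz=np.array([[np.cos(a),-np.sin(a),0],[np.sin(a),np.cos(a),0],[0,0,1]])
W=P@(Rz@R).T+st_p   # approx (yaw within .4deg)
m=(W[...,2]>.006)&(W[...,2]<.016);m[230:]=0;m[:,:150]=0;m[:,340:]=0
g=d['p'].astype(int);m&=(g[...,0]-g[...,2]<60)
pts=W[m][:,:2];print(len(pts),'ymin edge at x~.45:',pts[abs(pts[:,0]-.45)<.004][:,1].min(),'x~.55:',pts[abs(pts[:,0]-.55)<.004][:,1].min(),'x range near y=-.30',pts[abs(pts[:,1]+.305)<.005][:,0].min(),pts[abs(pts[:,1]+.305)<.005][:,0].max())
print('pred y edge: x.45',-.3181+(.45-.4356)*(-.048),'x.55',-.3181+(.55-.4356)*(-.048))
# plug pose in tool frame from w11
P=np.load('pics/w11.npz')['P']
Q=P[195:290,250:302].reshape(-1,3);Q=Q[~np.isnan(Q).any(1)];Q=Q[(abs(Q[:,0]+.017)<.012)]
c=Q.mean(0);u,s,vt=np.linalg.svd(Q-c,full_matrices=False);n=vt[2];n*=-np.sign(n[0]);print('normal tool',n.round(4),'tilt',np.arctan2(-n[1],-n[0]), 'side',n[2], 'rms',s[2]/np.sqrt(len(Q)))
# rear edge: furthest point along the rear direction
e=np.array([0,0,1.])-n*n[2];f=np.cross(n,e);f/=np.linalg.norm(f);f*=np.sign(f[1]) # rearward dir
ed=[]
for col in range(246,306,4):
    X=P[170:230,col];k=np.abs((X-c)@n)<.0015;ed.append(((X-c)@f)[k].max())
print('edge',np.round(ed,4));L=np.median(ed)
# side edges
row=P[215:260];sd=[]
for r in range(195,230,4):
    X=P[r,200:350];k=(np.abs((X-c)@n)<.0015);sd.append([X[k][:,2].min(),X[k][:,2].max()])
print(np.round(np.median(sd,0),4))
top=c+f*(L-.040);ctr=top-n*.020;ctr[2]=np.median(sd,0).mean();face=ctr-f*.040
print('ctr',ctr.round(4),'face',face.round(4),'dir',-f)
np.savez('pics/plug.npz',face=face,ctr=ctr,fwd=-f)
E
```

```text
9521 ymin edge at x~.45: -0.32017476622400814 x~.55: -0.32397591147333465 x range near y=-.30 0.43638194231778565 0.5657403739936413
pred y edge: x.45 -0.3187912 x.55 -0.3235912
normal tool [-0.9224  0.3863  0.0012] tilt -0.39658177306304004 side 0.0011890758546365646 rms 0.0006315923304025888
edge [0.0219 0.0219 0.0218 0.0213 0.0213 0.0217 0.0219 0.0214 0.0219 0.0219
 0.0218 0.0219 0.0218 0.0218 0.0219]
[-0.017   0.0184]
ctr [-0.0056  0.0023  0.0007] face [-0.0211 -0.0346  0.0007] dir [-0.38626768 -0.92238673 -0.        ]
```

Emit:
step_arm:
  deltas:
    - [0, 0, 2, 0, 1]
    - [0, 0.5, 4.5, 7, 1]
    - [0, 1.5, 7, 14, 1]
    - [0, 3, 9, 21, 1]
    - [0, 5, 9, 28, 1]
    - [0, 7, 9, 35, 1]
    - [0, 9, 9, 42, 1]
    - [0, 10.5, 9, 49, 1]
    - [0, 11.3, 9, 56, 1]
    - [0, 11.3, 9, 63, 1]

```text
t: 18.87
eef_pos: [0.552, -0.0109, 0.3294]
ee_rot: [-1.965, 1.57, 0.063]
force: [0.5, -0.3, -0.9]
width: 0.0358
```

```bash
cat > goal.py <<'E'
from h import *
L=np.load('pics/lensfit.npz');d,o=L['d'],L['o'];psi=np.arctan2(d[1],d[0])
lens=o-.028*d;focus=lens-.1*d
R=np.array([[0,-np.cos(psi),-np.sin(psi)],[0,-np.sin(psi),np.cos(psi)],[-1,0,0]])
face=np.load('pics/plug.npz')['face']
tcp=focus-R@face
E
python3 - <<'E'
from goal import *
print('lens',lens.round(4),'focus',focus.round(4),'tcp',tcp.round(4))
st=get_state();print(st['eef_pos'].round(4),st['t'],st['q'].round(2))
print(rel(tcp-.06*d*[1,1,0],yawz=psi+np.pi/2))
E
```

```text
lens [7.243e-01 2.000e-04 2.505e-01] focus [ 0.6326 -0.0077  0.2114] tcp [ 0.5982 -0.0114  0.1904]
[ 0.552  -0.0109  0.3294] 18.8667 [ 0.34  0.11 -0.12  0.   -1.34 -1.45]
[[13.9, 1.03, -0.08], 'roll -21.31 (tool x down => roll = 21.31)']
```

Emit:
step_arm:
  deltas:
    - [1, 0.3, 0, 7, 1]
    - [3, 0.6, 0, 14, 1]
    - [5.5, 1, -0.1, 21, 1]
    - [8, 1, -0.1, 21.3, 1]
    - [10.5, 1, -0.1, 21.3, 1]
    - [12.5, 1, -0.1, 21.3, 1]
    - [13.9, 1, -0.1, 21.3, 1]
    - [13.9, 1, -0.1, 21.3, 1]
    - [13.9, 1, -0.1, 21.3, 1]
    - [13.9, 1, -0.1, 21.3, 1]

```text
t: 19.7
eef_pos: [0.5446, -0.0146, 0.1913]
ee_rot: [-1.592, 1.569, 0.073]
force: [-1.0, -0.3, -0.6]
width: 0.0357
```

```bash
python3 - <<'E'
from goal import *
st,prof,P=tilt('w12');print(st['eef_pos'].round(4),st['t'])
print(prof[::3,:3].tolist())
print(rel(tcp,st,yawz=psi+np.pi/2))
E
```

```text
[ 0.5446 -0.0146  0.1913] 19.7
[[170.0, 188.8, 13.7], [182.0, 188.9, 1.7], [194.0, -9.9, 45.3], [206.0, -11.7, 40.9], [218.0, -13.7, 36.5], [230.0, -15.3, 32.1], [242.0, -17.1, 27.8], [254.0, -19.1, 23.5], [266.0, -20.8, 19.2], [278.0, -22.5, 14.9], [290.0, -24.4, 10.7]]
[[0.1, -5.37, -0.19], 'roll -0.47 (tool x down => roll = 0.47)']
```

Emit:
step_arm:
  deltas:
    - [0, -0.8, 0, 0.2, 1]
    - [0, -1.6, -0.1, 0.5, 1]
    - [0.1, -2.4, -0.1, 0.5, 1]
    - [0.1, -3.2, -0.2, 0.5, 1]
    - [0.1, -4, -0.2, 0.5, 1]
    - [0.1, -4.6, -0.2, 0.5, 1]
    - [0.1, -5, -0.2, 0.5, 1]
    - [0.1, -5.2, -0.2, 0.5, 1]
    - [0.1, -5.2, -0.2, 0.5, 1]
    - [0.1, -5.2, -0.2, 0.5, 1]
  squeeze: 40

```text
t: 20.58
eef_pos: [0.5956, -0.0117, 0.1888]
ee_rot: [1.6, 1.57, -3.027]
force: [0.4, 0.3, -0.2]
width: 0.0361
```

```bash
cat >> h.py <<'E'
def plugpose(P):
    Q=P[197:288,250:302].reshape(-1,3);Q=Q[~np.isnan(Q).any(1)];Q=Q[(abs(Q[:,0]+.017)<.012)]
    c=Q.mean(0);u,s,vt=np.linalg.svd(Q-c,full_matrices=False);n=vt[2];n*=-np.sign(n[0])
    e=np.array([0,0,1.])-n*n[2];f=np.cross(n,e);f/=np.linalg.norm(f);f*=np.sign(f[1])
    ed=[]
    for col in range(246,306,4):
        X=P[170:230,col];k=np.abs((X-c)@n)<.0015;ed.append(((X-c)@f)[k].max())
    L=np.median(ed);sd=[]
    for r in range(195,230,4):
        X=P[r,200:350];k=(np.abs((X-c)@n)<.0015);sd.append([X[k][:,2].min(),X[k][:,2].max()])
    ctr=c+f*(L-.040)-n*.020;ctr[2]=np.median(sd,0).mean()
    return dict(tilt=np.arctan2(n[1],-n[0]),side=n[2],ctr=ctr,face=ctr-f*.040,fwd=-f,n=n)
E
python3 - <<'E'
from goal import *
st,prof,P=tilt('w13');print(st['eef_pos'].round(4),st['t'],st['width'],st['force'].round(1))
for n in ['w10','w11','w12','w13']:
    pp=plugpose(np.load('pics/%s.npz'%n)['P']);print(n,round(pp['tilt'],4),round(pp['side'],4),pp['ctr'].round(4),pp['face'].round(4))
np.savez('pics/plug.npz',**pp)
tcp=focus-R@pp['face'];print(rel(tcp,st,yawz=psi+np.pi/2))
Rc=Rt(st);print('face err in lens axes mm', ((st['eef_pos']+Rc@pp['face']-focus)*1000).round(1))
g=grab_frame('side');save('s13',g['pixels'][100:300,250:420],4.5)
f=grab_frame('top');save('t13',f['pixels'])
E
```

```text
[ 0.5956 -0.0117  0.1888] 20.5833 0.0361183055518691 [ 0.4  0.3 -0.2]
w10 0.3963 0.0012 [-0.0057  0.0023  0.0007] [-0.0211 -0.0346  0.0007]
w11 0.3965 0.0008 [-0.0056  0.0023  0.0007] [-0.0211 -0.0346  0.0007]
w12 0.3958 0.0028 [-0.0057  0.0033  0.0004] [-0.0211 -0.0336  0.0004]
w13 0.3969 -0.0016 [-0.0057  0.0033  0.0004] [-0.0212 -0.0335  0.0004]
[[-0.15, -0.36, 0.04], 'roll 0.05 (tool x down => roll = -0.05)']
face err in lens axes mm [-3.6 -0.8 -1.5]
```

View pics/w13.png

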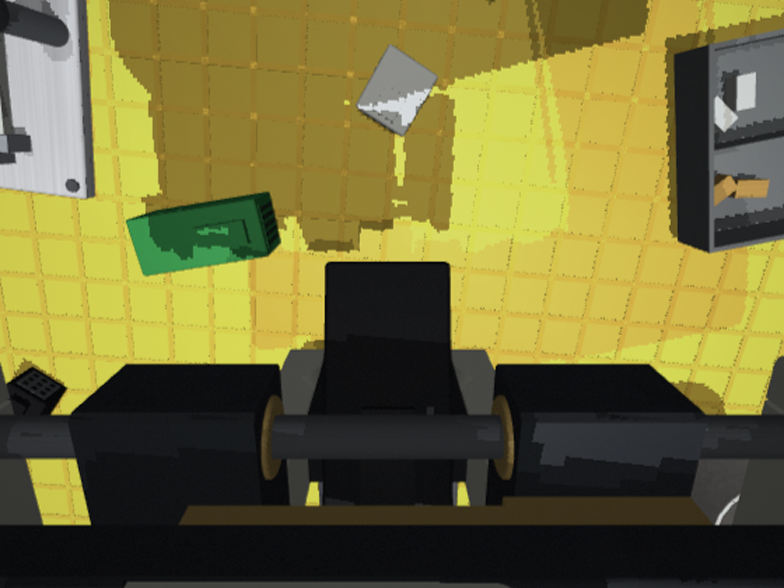

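View pics/s13.png

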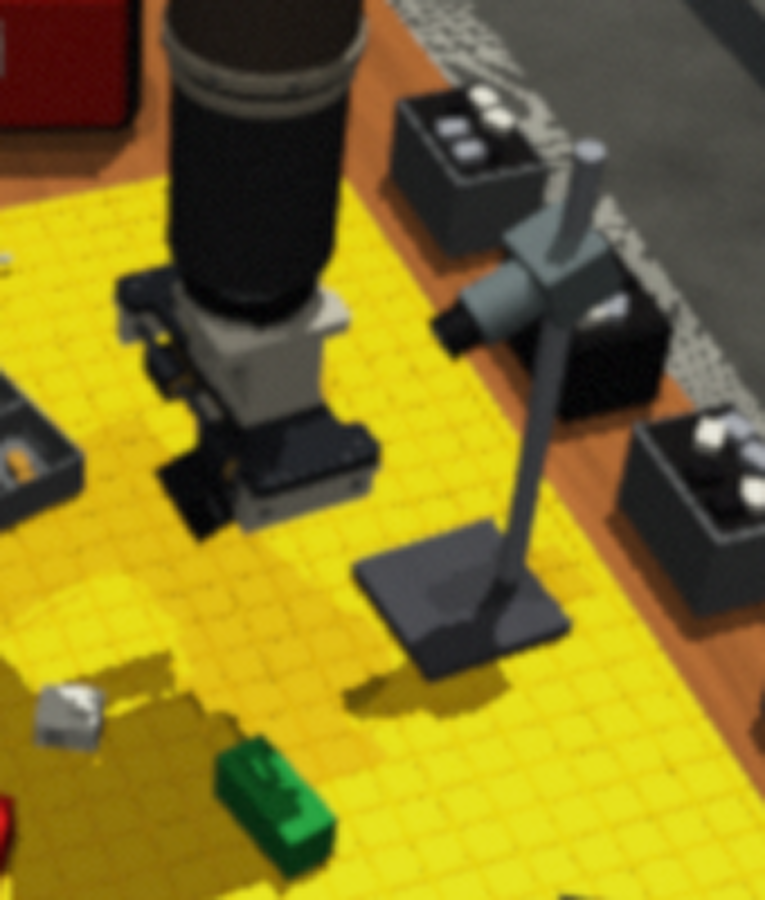

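Emit:
step_arm:
  deltas:
    - [0, -0.1, 0, 0, 1]
    - [-0.1, -0.2, 0, 0, 1]
    - [-0.15, -0.3, 0.04, 0, 1]
    - [-0.15, -0.36, 0.04, 0, 1]
    - [-0.15, -0.36, 0.04, 0, 1]
    - [-0.15, -0.36, 0.04, 0, 1]
    - [-0.15, -0.36, 0.04, 0, 1]
    - [-0.15, -0.36, 0.04, 0, 1]
    - [-0.15, -0.36, 0.04, 0, 1]
    - [-0.15, -0.36, 0.04, 0, 1]

```text
t: 21.57
eef_pos: [0.5993, -0.011, 0.1904]
ee_rot: [0.794, 1.571, 2.45]
force: [0.5, 0.8, -0.4]
width: 0.036
```

```bash
python3 - <<'E'
from goal import *
for i in range(2):
    st,prof,P=tilt('w14_%d'%i);pp=plugpose(P);Rc=Rt(st)
    ax=np.array([d,[-np.sin(psi),np.cos(psi),0],np.cross(d,[-np.sin(psi),np.cos(psi),0])])
    print(st['eef_pos'].round(4),st['t'],st['width'],st['force'].round(1),np.abs(st['qd']).max().round(4))
    print('tilt',pp['tilt'].round(4),'side',pp['side'].round(4),'face err (lens x,y,z) mm',(ax@(st['eef_pos']+Rc@pp['face']-focus)*1000).round(2),'x axis dot',(Rc@pp['fwd']@d).round(5))
print(rel(focus-R@pp['face'],st,yawz=psi+np.pi/2))
f=grab_frame('top');save('t14',f['pixels']);g=grab_frame('side');save('s14',g['pixels'])
E
```

```text
[ 0.5993 -0.011   0.1904] 21.5667 0.03597262849762713 [ 0.5  0.8 -0.4] 0.0012
tilt 0.3969 side 0.0033 face err (lens x,y,z) mm [0.19 0.04 0.13] x axis dot 0.99999
[ 0.5993 -0.011   0.1905] 21.6167 0.035920983398546866 [0.  0.1 0. ] 0.0024
tilt 0.3951 side 0.0008 face err (lens x,y,z) mm [ 0.16 -0.01  0.04] x axis dot 0.99998
[[0.01, 0.01, -0.0], 'roll 0.04 (tool x down => roll = -0.04)']
```

View pics/t14.png

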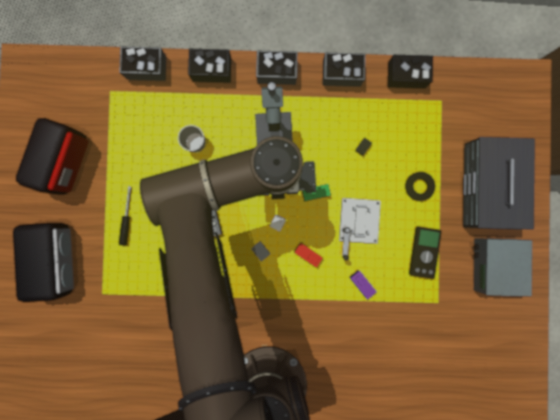

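View pics/s14.png

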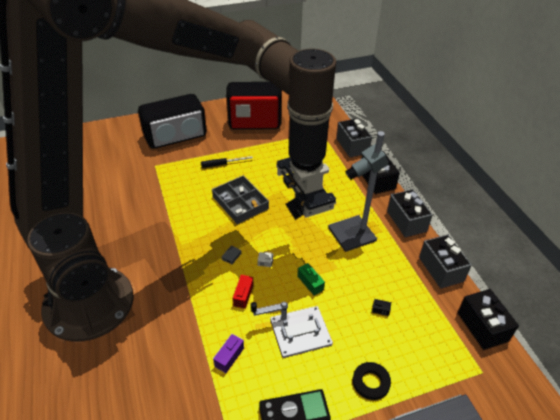

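Both views agree: the keeper is swung out beside the empty nest, the look-alikes and spares are where they were, and the housing is in front of the lens. Handing in.

```bash
python3 -c "
from station import *
print(job_done()); s=get_state(); print(s['t'],s['eef_pos'],s['width'])"
```

```text
the job is handed in; nothing more can be done
None
the job is handed in; nothing more can be done
```

The job is handed in at about 21.7 s. The black housing is held in the air in front of the inspection camera, with its pin face at the focus point and its ridge up.

**What I did**
- I pinched the keeper knob and swung the bar to about 90°, then gripped the housing by its long sides and lifted it out.
- The moves cannot pitch the wrist. I tipped the housing nose-up by pressing its nose lightly (about 5 N) on the holder's fixed pivot hub, letting it turn in the grip.
- I then measured the lens with the wrist camera and moved the pin face to the focus point. The grip is at 40 N.

**Last checks**

| Check | Result |
|---|---|
| Pin face to focus point | within 0.2 mm on all axes, by wrist-camera depth |
| Housing tilt | 0.395–0.397 rad, against the wanted 0.40 |
| Angle between housing and lens axis | under 0.5° |
| Arm | at rest, force near zero |
| Final top and side pictures | keeper out; look-alikes, spares and stand where they were |

**What disagreed or stays uncertain**
- **Tilting contact:** the nose met the hub a few millimetres lower than I had calculated.
- **Slip in the grip:** the housing moved about 1 mm during the move to the camera. I measured it again and corrected for it.
- **Height reading:** the wrist camera reads about 2 mm high. This affects the lens and the housing alike, so it cancels.
- **Lens glass:** I took the glass to be level with the front rim of the barrel, which I could not check.

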